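# Set out the stacked chocolate boxes on their serving boards

## Task

Take the stack of four brown chocolate boxes apart from the top down, one box at a time, and set each one gently and right way up in the middle of the empty wooden board of its own shape and size; turn the square and the long box so that their sides run along the sides of their boards. Leave the steel bowl and the pile of empty trays alone.

Things in the scene. Friction and masses are not known exactly. Their poses are not given: they have to be found in the camera images.
- box_round_small: brown lidded card box, 36 mm high, straight upright sides, a thin cream border round the top of the lid, origin at the centre of its underside, z up. Round, 42 mm across. Starts on top of the stack, roughly centred on the large round box.
- box_round_large: brown lidded card box, 36 mm high, straight upright sides, a thin cream border round the top of the lid, origin at the centre of its underside, z up. Round, 60 mm across. Starts third from the counter, on the square box.
- box_square: brown lidded card box, 36 mm high, straight upright sides, a thin cream border round the top of the lid, origin at the centre of its underside, z up. Square, 64 mm x 64 mm (along its x and y axes). Starts second from the counter, on the long box, a little askew.
- box_long: brown lidded card box, 36 mm high, straight upright sides, a thin cream border round the top of the lid, origin at the centre of its underside, z up. Rectangular, 116 mm along its x axis and 66 mm along its y axis. Starts at the bottom of the stack, on the counter.
- board_round_small: medium-brown wooden serving board, 8 mm thick, lying flat and fixed to the light counter; origin at the centre of its underside (the top face is 8 mm above it), z up. Round, 66 mm across: the place of the small round box.
- board_round_large: medium-brown wooden serving board, 8 mm thick, lying flat and fixed to the light counter; origin at the centre of its underside (the top face is 8 mm above it), z up. Round, 84 mm across: the place of the large round box.
- board_square: medium-brown wooden serving board, 8 mm thick, lying flat and fixed to the light counter; origin at the centre of its underside (the top face is 8 mm above it), z up. Square, 88 mm x 88 mm (along its x and y axes): the place of the square box.
- board_long: medium-brown wooden serving board, 8 mm thick, lying flat and fixed to the light counter; origin at the centre of its underside (the top face is 8 mm above it), z up. Rectangular, 140 mm along its x axis and 90 mm along its y axis: the place of the long box.
- bowl: Bystander: empty stainless mixing bowl, 170 mm across the rim, 70 mm high, loose; origin at the centre of its underside.
- empty_trays: Bystander: pile of nested empty dark plastic trays, 84 x 64 mm, 80 mm high, loose, handled as one; origin at the centre of its underside.
Not all that is in view belongs to the job. What is shaped like the box_long but purple or turquoise is not meant. What is shaped like the box_square but red is not meant.

How it is judged:
By the outcome, as a careful person would: the job done as asked, in the order asked, and still so for the second after the job is handed in, with the robot touching nothing.
It also fails if it takes over 96 s, if anything falls off the work surface, if the arm or the gripper's body presses on something with over 40 N, if the wrist force passes 120 N, or if a joint passes its speed limit or range.

## Robot

A 6-joint arm with a two-finger parallel gripper is mounted at the origin on the work surface. World frame = base frame: x ahead of the robot, y to its left, z up, the work surface at z = 0. Lengths are in m, angles in rad, forces in N, time in s.
With the tool pointing down it reaches from about 0.375 to 0.825 m from the base axis. Payload 5.5 kg.
Tool frame: the origin (TCP) lies at the very end of the fingers, on their centre line; the grasp point (between the pads) lies 19 mm behind it; z points along the fingers, x is the direction in which the jaws open and shut, and the axes are right-handed (so a half turn about z gives the same grasp; the last joint's range is limited). The gripper opens to 85 mm and grips with 20 to 120 N. Pads are 22 mm wide; open, the fingers measure 114 mm over their backs; the gripper's body (76 mm by 85 mm) begins 54 mm behind the grasp point. The pads swing forward as they close: fully open they stand 13 mm farther back than shut.
Start: joints at [-1.109, 0.314, -0.047, 1.21, 0, 1.571], TCP at [0.267, -0.537, 0.231] pointing down, gripper open.
Joint ranges: [-2.67, 2.67], [-0.69, 1.73], [-1.03, 1.25], [-2.08, 2.16], [-1.42, 1.45], [-3.14, 3.14]. Speed limits (rad/s): [2.39, 2.39, 3.01, 3.14, 3.14, 3.14].

## Interface

Orientations are given as [roll, pitch, yaw] about the fixed x, y, z axes, in that order (R = Rz(yaw) Ry(pitch) Rx(roll)).
In Python, from plant import bot gives the robot as it stands.
- The arm moves only by the shell command python3 -m crank 'ROWS'. ROWS is JSON, a list that holds one entry, the list of rows, each a list of 7 numbers: the shift along the tool's x, y, z in cm, then the turn, a rotation vector about the tool's x, y, z in degrees, then the gripper's target within -1 to 1 (shut at 1, half-way at 0, fully open at -1). A call has 1 to 5 rows; each row is the pose to reach, as a shift and turn from the pose commanded when the call began, along the tool's axes at that moment; what a row does not reach only later rows make up. A row lasts 1/10 s, in which the tool goes at most 50 mm and 8.59 degrees, less where a joint would pass 70% of its speed; a pose out of reach is approached as far as the arm can. A call with a gripper value outside its range is refused whole. The fingers move at their own pace and stop on an object; the grip force is fixed at half the most. Time passes only in rows, so rows that repeat a pose let the fingers close. It gives the time, the measured TCP pose, the force and the opening at its end, in the units of the state.
- bot.get_state(): the state, without advancing time (a new reading comes with each control period).
- bot.capture(name): name is "scene" or "top"; returns a dict with "frame" (384x512x3 uint8, blue, green, red), "camera_matrix" (3x3 intrinsics, pixels), "cam_to_world" (4x4, takes a point from camera to world coordinates). Camera axes: x right, y down, z forward; pixel columns grow to the right and rows downward; lengths in m; the calibration is good to about 2 mm. A picture is of the moment at which its call begins. There is no depth.
- bot.finish_job(): hands the job in, once; it reports no verdict.
The state is a dict: "t": time; "qpos": joint angles; "qvel": joint speeds; "joint_efforts": joint torques, N m; "position": TCP position; "tool_rot": TCP orientation; "contact_force": force on the tool from outside, world axes, zero at the start; "wrist_torque": the same for the moment, N m; "opening": opening from 0.0 (shut) to 1.0 (fully open).
Only numpy, scipy, OpenCV 4.12 (cv2) and the standard library are available. Lean on these libraries where they do the work, as an engineer would, in place of code of your own. Each camera call takes 0.05 s, during which the arm holds its last target.

## Working session

There is one attempt and no reset: what is moved stays moved. The work goes in short steps, Python scripts to look and compute and a shell command to move; the robot and the scene stay as the last step left them, time stands still between calls to the robot, and variables do not carry over. Pictures are saved under pics/ and viewed, and the job is handed in when it is done.

```bash
ls; mkdir -p pics
python3 - <<'E'
from plant import bot
import cv2
s=bot.get_state()
print(s)
for n in("scene","top"):
    c=bot.capture(n); cv2.imwrite(f"pics/{n}0.png",c["frame"]); print(c["camera_matrix"],c["cam_to_world"])
E
```

```text
pics
{'t': 0.0, 'qpos': array([-1.10897245e+00,  3.14227858e-01, -4.80432990e-02,  1.21018276e+00,
        8.10173006e-06,  1.57078858e+00]), 'qvel': array([ 0.00260852, -0.00042581, -0.00042476,  0.00052166, -0.00064842,
        0.00172084]), 'joint_efforts': array([ 1.49808850e-03, -5.39589679e+01,  3.39749014e+01,  1.90459122e-02,
       -5.54383769e-05, -5.78380948e-06]), 'position': array([ 0.26710543, -0.5366494 ,  0.23044913]), 'tool_rot': array([-3.14158454e+00,  1.65758626e-03, -1.10896470e+00]), 'contact_force': array([ 0.66758081,  0.3584859 , -0.24819819]), 'wrist_torque': array([-0.00926862,  0.02084135, -0.03489914]), 'opening': 0.9972274379289072}
[[381.93059113   0.         259.18233696]
 [  0.         381.93059113 186.99406082]
 [  0.           0.           1.        ]] [[-0.11748833  0.66253045 -0.73976341  1.4212883 ]
 [ 0.99287855  0.06357838 -0.10074712  0.11511918]
 [-0.01971507 -0.74633183 -0.66528199  0.85416187]
 [ 0.          0.          0.          1.        ]]
[[369.75729868   0.         262.07737473]
 [  0.         369.75729868 196.95862013]
 [  0.           0.           1.        ]] [[-0.01063124 -0.9967861   0.0794005   0.47391485]
 [-0.9996248   0.00858972 -0.02600914  0.02573428]
 [ 0.02524352 -0.07964722 -0.99650343  1.27332877]
 [ 0.          0.          0.          1.        ]]
```

Run:
```python
import cv2
for n in("scene","top"):
    i=cv2.imread(f"pics/{n}0.png"); cv2.imwrite(f"pics/{n}0b.png",cv2.resize(i,(800,600),interpolation=cv2.INTER_CUBIC))
```

```text
(no output)
```

View pics/scene0b.png

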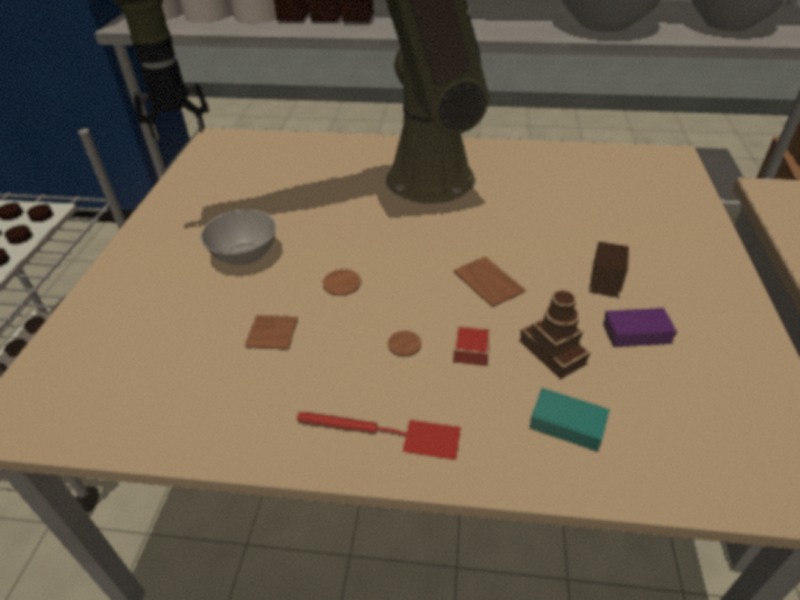

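View pics/top0b.png

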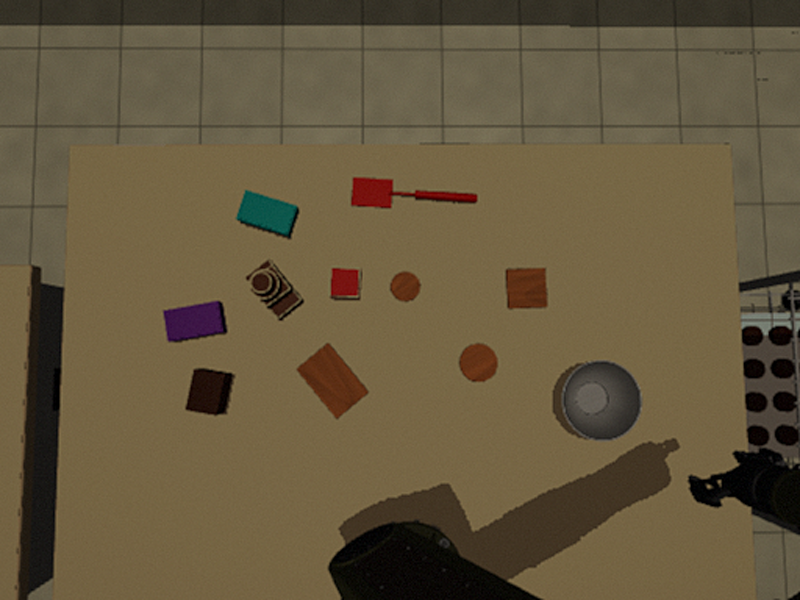

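```bash
cat > h.py <<'E'
import numpy as np, cv2
from plant import bot
def ray(c,u,v):
    K=c["camera_matrix"];T=c["cam_to_world"]
    d=T[:3,:3]@np.linalg.solve(K,[u,v,1.]); return T[:3,3],d
def p2w(c,u,v,z):
    o,d=ray(c,u,v); return o+d*(z-o[2])/d[2]
def w2p(c,P):
    P=np.atleast_2d(P);T=c["cam_to_world"];q=(P-T[:3,3])@T[:3,:3]; q=q@c["camera_matrix"].T; return q[:,:2]/q[:,2:]
def crop(c,u,v,h,name,s=10,pts=None):
    f=c["frame"].copy(); u=int(u);v=int(v)
    i=np.clip(f[v-h:v+h,u-int(h*1.3):u+int(h*1.3)].astype(float)*1.5,0,255).astype(np.uint8)
    i=cv2.resize(i,None,fx=s,fy=s,interpolation=cv2.INTER_CUBIC)
    for poly in (pts or []):
        q=((np.array(poly)-[u-int(h*1.3),v-h]+.5)*s).astype(int)
        cv2.polylines(i,[q],True,(0,255,0),1)
    cv2.imwrite("pics/"+name,i)
E
python3 - <<'E'
from h import *
for n,(u,v),B in (("top",(175,184),[(212,243),(259,183),(337,184),(306,232)]),("scene",(355,214),[(313,180),(259,219),(174,212),(219,180)])):
    c=bot.capture(n); crop(c,u,v,28,n+"_st.png")
    f=c["frame"].astype(int)
    hsv=cv2.cvtColor(c["frame"],cv2.COLOR_BGR2HSV)
    for (x,y) in B:
        print(n,x,y,hsv[y,x],hsv[y-25,x-5],end=' ')
        r0=hsv[y-28:y+28,x-32:x+32]
        m=((f[...,0]/(f[...,2]+1)<0.42)).astype(np.uint8)
        nb,l,st,ce=cv2.connectedComponentsWithStats(m,connectivity=4)
        k=l[y,x]; print(st[k])
        if k==0: continue
        pts=np.argwhere(l==k)[:,::-1].astype(float)
        W=np.array([p2w(c,a,b,.008)[:2] for a,b in pts]); 
        rect=cv2.minAreaRect((W*1000).astype(np.float32)); 
        C=np.cov(W.T); w,V=np.linalg.eigh(C)
        print("  centroid",W.mean(0).round(4),"rect",np.round(rect[0],1),np.round(rect[1],1),round(rect[2],1),"pca",np.degrees(np.arctan2(V[1,1],V[0,1])).round(1), np.sqrt(12*w)*1000)
E
```

```text
top 212 243 [ 11 208  92] [ 20 105 122] [ 190  220   46   48 1087]
  centroid [0.4188 0.1629] rect [418.9 162.7] [138.8  89.2] 39.2 pca -141.2 [ 89.41742213 138.46077537]
top 259 183 [ 11 206  99] [ 19 109 122] [250 174  19  19 280]
  centroid [0.6237 0.0027] rect [623.1   2.8] [62.  62.4] 89.5 pca 169.4 [55.87684324 57.33717877]
top 337 184 [ 11 201  94] [ 21 110 116] [324 172  26  26 626]
  centroid [ 0.6175 -0.2652] rect [ 615.9 -265.4] [87.1 87. ] 89.6 pca 50.5 [86.18122144 87.88796912]
top 306 232 [ 11 201 100] [ 20 110 121] [294 220  25  24 462]
  centroid [ 0.4546 -0.1555] rect [ 455.  -156.3] [79.4 80.2] 44.0 pca 77.2 [71.59507764 72.09930079]
scene 313 180 [ 11 145 120] [ 17  90 164] [     0      0    512    384 194408]
scene 259 219 [ 12 140 122] [ 17  88 163] [     0      0    512    384 194408]
scene 174 212 [ 11 143 123] [ 18  90 162] [     0      0    512    384 194408]
scene 219 180 [ 11 139 125] [ 17  89 163] [     0      0    512    384 194408]
```

```bash
ls pics
```

```text
scene0.png
scene0b.png
scene_st.png
top0.png
top0b.png
top_st.png
```

View pics/top_st.png

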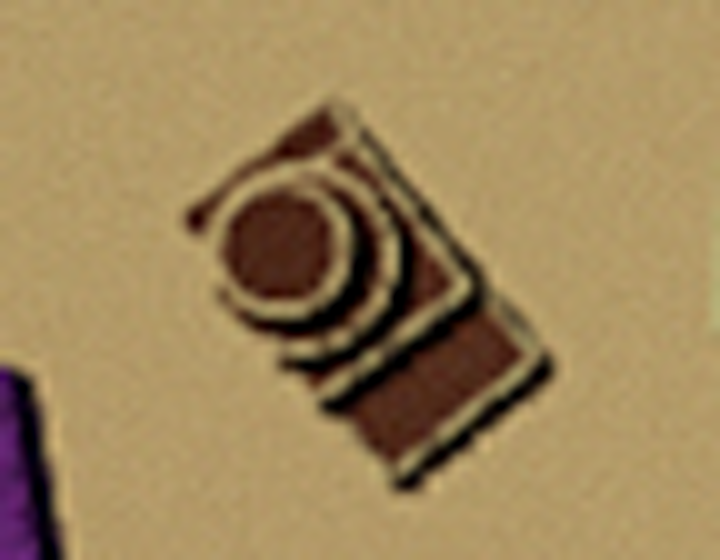

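View pics/scene_st.png

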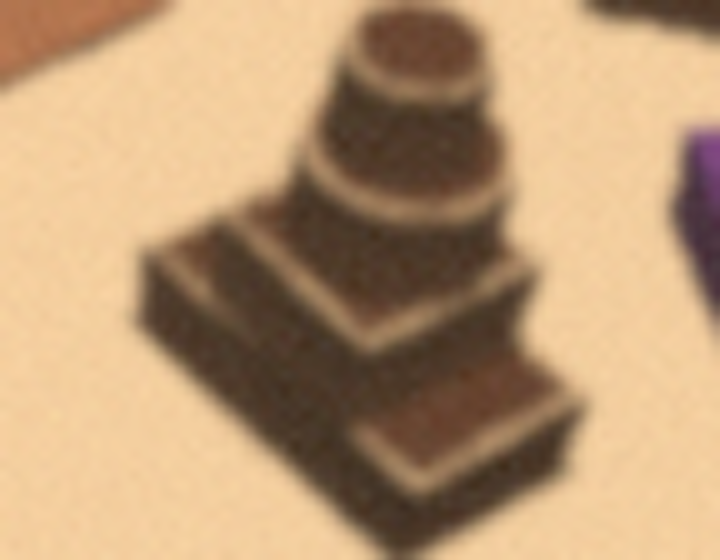

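Run:
```python
from h import *
c=bot.capture("scene"); t=bot.capture("top")
hsv=cv2.cvtColor(cv2.GaussianBlur(c["frame"],(3,3),0),cv2.COLOR_BGR2HSV)
m=((hsv[...,1]>115)&(hsv[...,2]<145)).astype(np.uint8)
nb,l,st,ce=cv2.connectedComponentsWithStats(m,connectivity=4)
for (x,y) in [(313,180),(259,219),(174,212),(219,180)]:
    k=l[y,x]; print(st[k])
    pts=np.argwhere(l==k)[:,::-1].astype(float)
    W=np.array([p2w(c,a,b,.008)[:2] for a,b in pts])
    H=cv2.convexHull((W*1000).astype(np.float32))
    rect=cv2.minAreaRect(H); M=cv2.moments(H)
    print("  cen",round(M['m10']/M['m00'],1),round(M['m01']/M['m00'],1),"rect",np.round(rect[0],1),np.round(rect[1],1),round(rect[2],1))
print("small: top",p2w(t,166.5,180,.144),"scene",p2w(c,360.5,190,.144))
def corners(c,u0,v0,L,z): 
    for x,y in L: print(p2w(c,x/10-.5+u0,y/10-.5+v0,z)[:2].round(4))
print('square top');corners(t,139,156,[(340,100),(480,290),(325,405),(190,215)],.072)
print('square scene');corners(c,319,186,[(225,215),(368,350),(540,268)],.072)
print('long top');corners(t,139,156,[(550,355),(405,485)],.036)
print('long scene');corners(c,319,186,[(145,250),(420,495),(585,400)],.036)
```

```text
[291 165  44  31 710]
  cen 423.2 161.6 rect [423.2 161.4] [139.2  90.4] 38.7
[249 212  20  16 254]
  cen 626.9 1.9 rect [627.5   2.1] [62.6 58.2] 5.8
[157 202  33  21 546]
  cen 621.6 -266.1 rect [ 621.6 -265.9] [87.8 85.4] 1.5
[207 173  24  16 302]
  cen 458.7 -156.0 rect [ 459.8 -155.6] [78.3 79.4] 5.4
small: top [0.61840707 0.28788722 0.144     ] scene [0.61733543 0.28640761 0.144     ]
square top
[0.6751 0.2856]
[0.6124 0.2398]
[0.5753 0.2896]
[0.6377 0.3338]
square scene
[0.6153 0.2424]
[0.6652 0.2796]
[0.6281 0.3301]
long top
[0.5945 0.2228]
[0.5513 0.2707]
long scene
[0.5955 0.2239]
[0.6852 0.2978]
[0.6441 0.3474]
```

```bash
cat >> h.py <<'E'
def circ(x,y,r,z): 
    a=np.linspace(0,2*np.pi,60,endpoint=False); return np.c_[x+r*np.cos(a),y+r*np.sin(a),0*a+z]
def rect(x,y,a,b,th,z):
    c,s=np.cos(np.radians(th)),np.sin(np.radians(th))
    return np.array([[x+c*i*a/2-s*j*b/2,y+s*i*a/2+c*j*b/2,z] for i,j in((1,1),(-1,1),(-1,-1),(1,-1))])
B=dict(l=(.420,.1625,39.0),s=(.6245,.0025),q=(.6185,-.2655,0.5),r=(.4555,-.156))
def bpoly(k,z=.008):
    b=B[k]
    return {'l':lambda:rect(b[0],b[1],.14,.09,b[2],z),'s':lambda:circ(b[0],b[1],.033,z),'q':lambda:rect(b[0],b[1],.088,.088,b[2],z),'r':lambda:circ(b[0],b[1],.042,z)}[k]()
E
python3 - <<'E'
from h import *
for n in("top","scene"):
    c=bot.capture(n); L=[]
    for k in 'lsqr':
        p=w2p(c,bpoly(k)); m=p.mean(0); crop(c,m[0],m[1],24,'x.png',8,[p]); L.append(cv2.imread('pics/x.png')[:290,:390] if 0 else cv2.resize(cv2.imread('pics/x.png'),(398,298)))
    cv2.imwrite(f'pics/b_{n}.png',np.vstack([np.hstack(L[:2]),np.hstack(L[2:])]))
E
```

```text
(no output)
```

View pics/b_top.png

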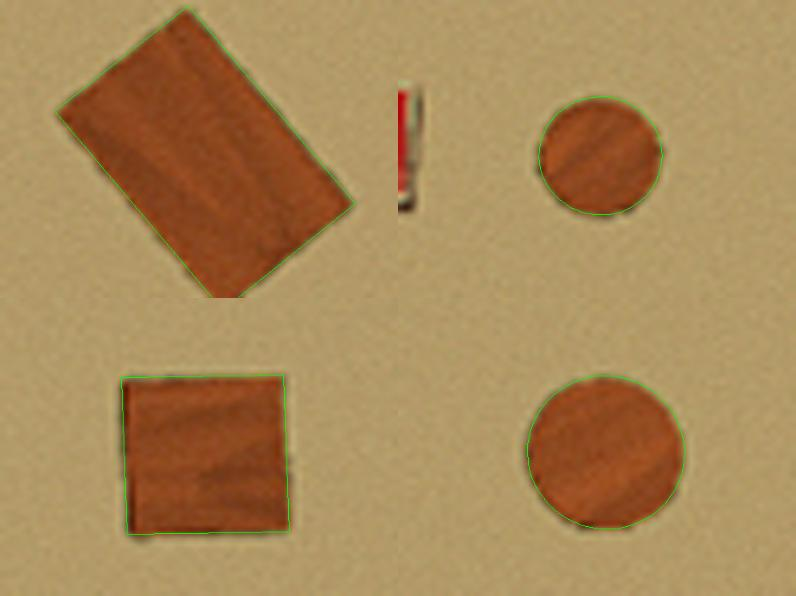

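View pics/b_scene.png

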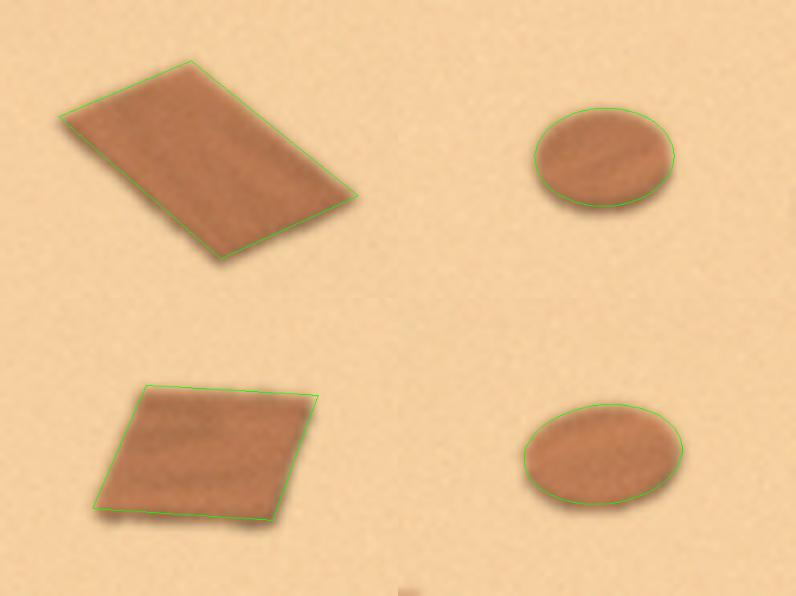

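```bash
cat >> h.py <<'E'
S=dict(s=(.618,.287),r=(.621,.287),q=(.622,.2865,36.5),l=(.620,.2855,39.5))
def go(x,y,z,yaw=None):
    """remaining delta in tool frame, cm & deg; yaw in deg"""
    from scipy.spatial.transform import Rotation as R
    s=bot.get_state(); r=R.from_euler('xyz',s['tool_rot'])
    d=r.inv().apply(np.array([x,y,z])-s['position'])*100
    cur=np.degrees(s['tool_rot'][2])
    out="pos %s yaw %.1f rot %s | shift cm %s"%(s['position'].round(4),cur,np.degrees(s['tool_rot']).round(1),d.round(2))
    if yaw is not None:
        g=R.from_euler('xyz',[180,0,yaw],degrees=True)
        out+=" | rotvec %s"%np.degrees((r.inv()*g).as_rotvec()).round(1)
    print(out,"t %.2f open %.3f F %s"%(s['t'],s['opening'],s['contact_force'].round(1)), 'q',s['qpos'].round(2))
def st(keys,z0=0,tag='a'):
    Z=dict(l=.036,q=.072,r=.108,s=.144)
    for n in("top","scene"):
        c=bot.capture(n); P=[]
        for k in keys:
            v=S[k];z=Z[k]
            P.append(w2p(c,{'s':lambda:circ(v[0],v[1],.021,z),'r':lambda:circ(v[0],v[1],.030,z),'q':lambda:rect(v[0],v[1],.064,.064,v[2],z),'l':lambda:rect(v[0],v[1],.116,.066,v[2],z)}[k]()))
        m=w2p(c,[.62,.287,.07])[0]
        crop(c,m[0],m[1],28,f'{tag}_{n}.png',10,P)
E
python3 -c "
from h import *
st('srql')
print(S); go(.618,.287,.24,39.5-90)"
```

```text
{'s': (0.618, 0.287), 'r': (0.621, 0.287), 'q': (0.622, 0.2865, 36.5), 'l': (0.62, 0.2855, 39.5)}
pos [ 0.2673 -0.5371  0.2313] yaw -63.5 rot [180.    0.  -63.5] | shift cm [-58.15 -68.11  -0.87] | rotvec [  0.   0. -13.] t 0.50 open 1.002 F [-1.  -0.3  0.9] q [-1.11  0.31 -0.05  1.21 -0.    1.57]
```

View pics/a_top.png

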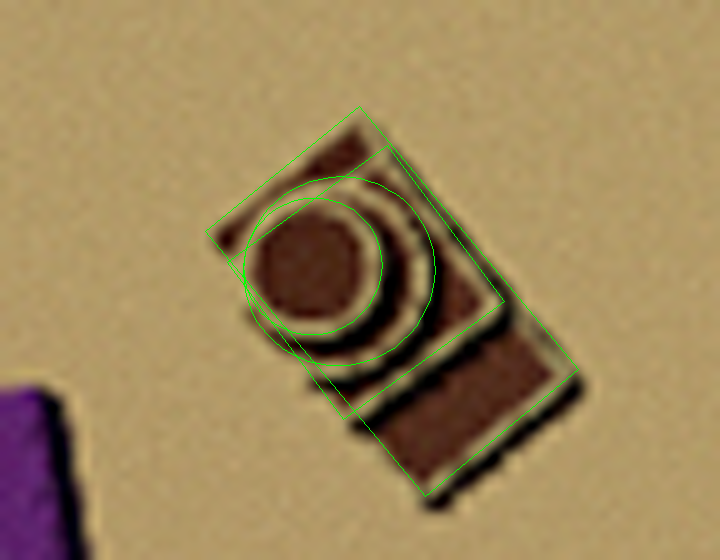

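View pics/a_scene.png

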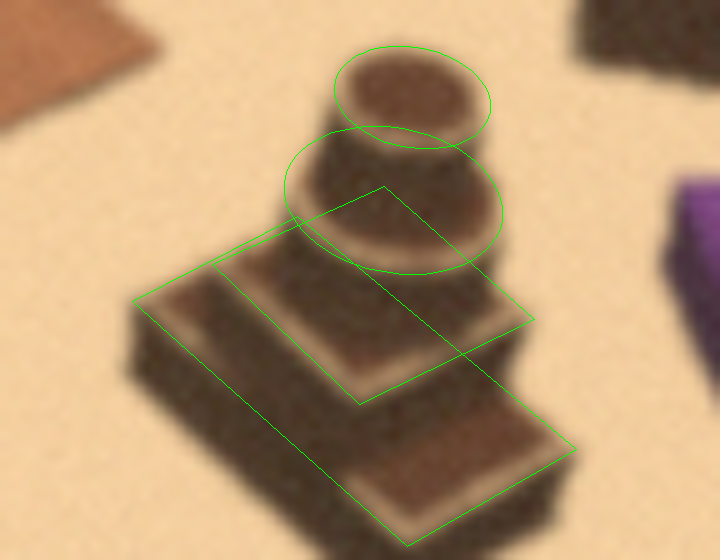

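```bash
python3 -m crank '[[[-58.1,-68.1,-0.9,0,0,-13,-1],[-58.1,-68.1,-0.9,0,0,-13,-1],[-58.1,-68.1,-0.9,0,0,-13,-1],[-58.1,-68.1,-0.9,0,0,-13,-1],[-58.1,-68.1,-0.9,0,0,-13,-1]]]'; python3 -c "
from h import *
go(.618,.287,.24,-50.5)"
```

```text
t: 1.0
position: [0.3657, -0.3055, 0.234]
tool_rot: [-3.141, -0.001, -0.883]
contact_force: [1.1, 0.2, 0.2]
opening: 0.994
pos [ 0.3657 -0.3055  0.234 ] yaw -50.6 rot [-180.    -0.   -50.6] | shift cm [-29.75 -57.11  -0.6 ] | rotvec [-0.  -0.  -0.1] t 1.00 open 0.994 F [1.1 0.2 0.2] q [-0.7   0.08 -0.33  1.16  0.    1.76]
```

```bash
python3 -m crank '[[[-29.8,-57.1,-0.6,0,0,0,-1],[-29.8,-57.1,-0.6,0,0,0,-1],[-29.8,-57.1,-0.6,0,0,0,-1],[-29.8,-57.1,-0.6,0,0,0,-1],[-29.8,-57.1,-0.6,0,0,0,-1]]]' >/dev/null; python3 -c "
from h import *
go(.618,.287,.24,-50.5)"
```

```text
pos [ 0.4634 -0.0751  0.2366] yaw -50.5 rot [-1.80e+02 -1.00e-01 -5.05e+01] | shift cm [-18.13 -34.94  -0.34] | rotvec [-0.  -0.1 -0. ] t 1.50 open 1.004 F [ 1.1 -0.1 -0.7] q [-0.16  0.07 -0.34  1.17 -0.    2.29]
```

```bash
python3 -m crank '[[[-18.1,-34.9,-0.3,0,0,0,-1],[-18.1,-34.9,-0.3,0,0,0,-1],[-18.1,-34.9,-0.3,0,0,0,-1],[-18.1,-34.9,-0.3,0,0,0,-1],[-18.1,-34.9,-0.3,0,0,0,-1]]]' >/dev/null; python3 -c "
from h import *
go(.618,.287,.24,-50.5)"
```

```text
pos [0.5616 0.155  0.2383] yaw -50.5 rot [-180.    -0.   -50.5] | shift cm [ -6.6  -12.74  -0.17] | rotvec [-0. -0. -0.] t 2.00 open 0.999 F [ 0.5 -1.5 -0. ] q [ 0.27  0.28 -0.08  1.21 -0.    2.72]
```

```bash
python3 -m crank '[[[-6.6,-12.7,-0.2,0,0,0,-0.5],[-6.6,-12.7,-0.2,0,0,0,-0.5],[-6.6,-12.7,-0.2,0,0,0,-0.5],[-6.6,-12.7,-0.2,0,0,0,-0.5],[-6.6,-12.7,-0.2,0,0,0,-0.5]]]' ; python3 -c "
from h import *
go(.618,.287,.118,-50.5)
for n in('top','scene'):
    c=bot.capture(n); m=w2p(c,[.618,.287,.16])[0]; crop(c,m[0],m[1],28,'g_%s.png'%n)
"
```

```text
t: 2.5
position: [0.6169, 0.2853, 0.2391]
tool_rot: [3.14, -0.0, -0.88]
contact_force: [-0.4, -0.7, -0.2]
opening: 0.749
pos [0.6169 0.2853 0.2391] yaw -50.4 rot [179.9  -0.  -50.4] | shift cm [-0.07 -0.21 12.11] | rotvec [ 0.1 -0.   0.1] t 2.50 open 0.749 F [-0.4 -0.7 -0.2] q [ 0.43  0.47  0.2   1.3  -0.    2.88]
```

View pics/g_scene.png

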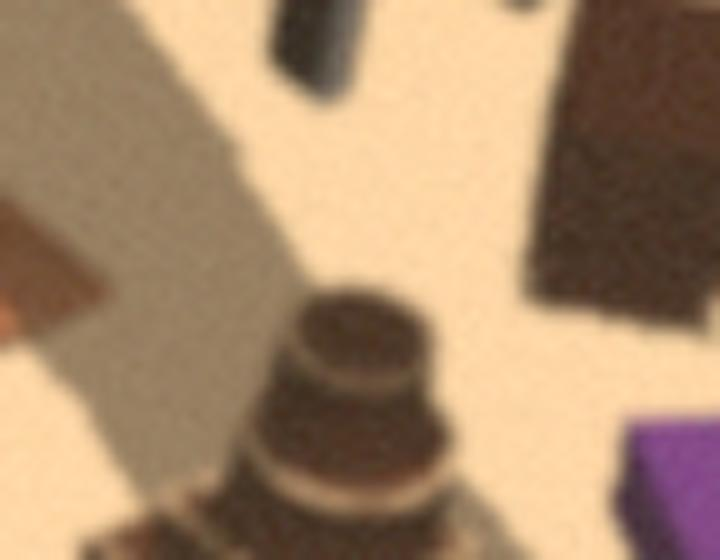

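```bash
python3 -m crank '[[[0,0,4,0,0,0,-0.5],[0,0,7.5,0,0,0,-0.5],[0,0,10,0,0,0,-0.5],[0,0,11,0,0,0,-0.5],[0,0,11,0,0,0,-0.5]]]' ; python3 -c "
from h import *
go(.618,.287,.118,-50.5)
for n in('top','scene'):
    c=bot.capture(n); m=w2p(c,[.618,.287,.14])[0]; crop(c,m[0],m[1],28,'g_%s.png'%n)
"
```

```text
t: 3.1
position: [0.6162, 0.2829, 0.1292]
tool_rot: [3.139, 0.0, -0.884]
contact_force: [-0.3, -0.0, 0.1]
opening: 0.75
pos [0.6162 0.2829 0.1292] yaw -50.6 rot [179.9   0.  -50.6] | shift cm [-0.2  -0.4   1.12] | rotvec [ 0.1  0.  -0.1] t 3.10 open 0.750 F [-0.3 -0.   0.1] q [ 0.43  0.51  0.01  1.07 -0.    2.88]
```

View pics/g_scene.png

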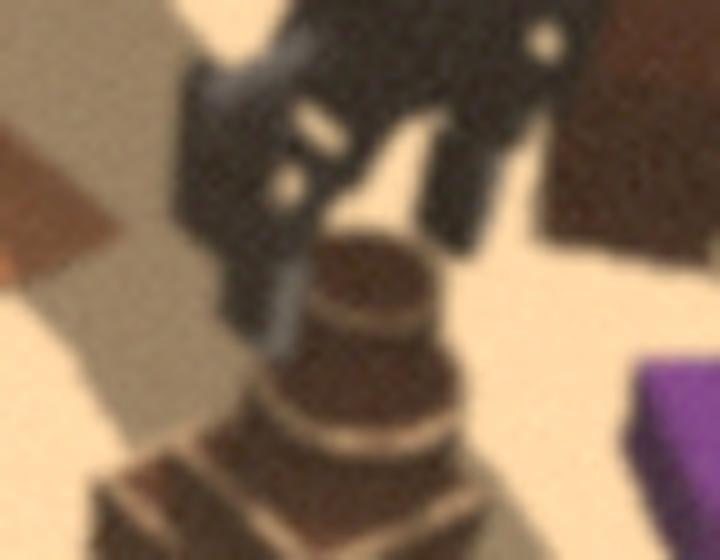

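```bash
python3 -c "
from h import *
import math
s=bot.get_state();p=s['position'];a=s['tool_rot'][2];x=np.array([math.cos(a),math.sin(a),0]);y=np.array([math.sin(a),-math.cos(a),0])
c=bot.capture('scene');m=w2p(c,[.618,.287,.14])[0].astype(int)
for sg in(1,-1):
  for w in(.032,.040):
    for dz in(0,.01,.02):
      print(sg,w,dz,((w2p(c,p+x*w*sg+[0,0,dz])[0]-[m[0]-36,m[1]-28]+.5)*10).round())
"
```

```text
1 0.032 0 [269. 353.]
1 0.032 0.01 [274. 326.]
1 0.032 0.02 [279. 299.]
1 0.04 0 [247. 364.]
1 0.04 0.01 [252. 337.]
1 0.04 0.02 [257. 310.]
-1 0.032 0 [440. 266.]
-1 0.032 0.01 [446. 239.]
-1 0.032 0.02 [452. 212.]
-1 0.04 0 [460. 255.]
-1 0.04 0.01 [467. 228.]
-1 0.04 0.02 [473. 201.]
```

```bash
python3 -m crank '[[[-0.2,-0.4,0.6,0,0,0,-0.5],[-0.2,-0.4,1.2,0,0,0,-0.5],[-0.2,-0.4,1.2,0,0,0,-0.5]]]' ; python3 -c "
from h import *
go(.618,.287,.117,-50.5)
for n in('top','scene'):
    c=bot.capture(n); m=w2p(c,[.618,.287,.14])[0]; crop(c,m[0],m[1],28,'g_%s.png'%n)
"
```

```text
t: 3.55
position: [0.6186, 0.2887, 0.1172]
tool_rot: [3.141, 0.0, -0.882]
contact_force: [0.0, -0.6, 0.6]
opening: 0.749
pos [0.6186 0.2887 0.1172] yaw -50.5 rot [179.9   0.  -50.5] | shift cm [0.09 0.16 0.02] | rotvec [ 0.1  0.  -0. ] t 3.55 open 0.749 F [ 0.  -0.6  0.6] q [ 0.44  0.53  0.01  1.05 -0.    2.89]
```

View pics/g_scene.png

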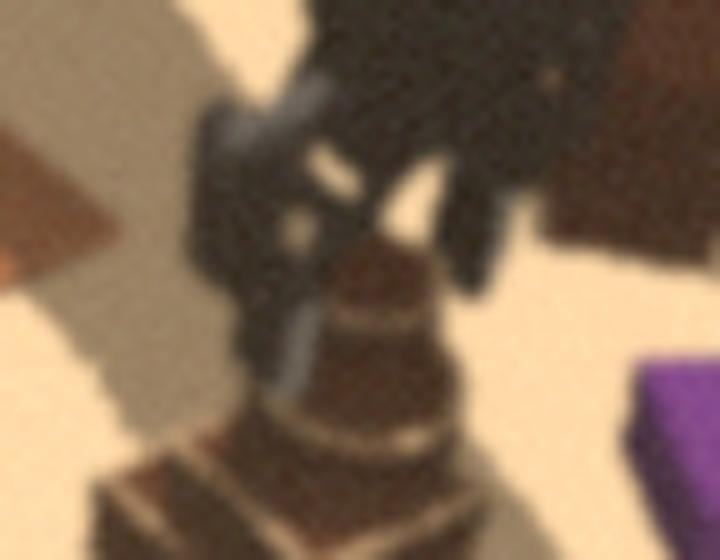

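View pics/g_top.png

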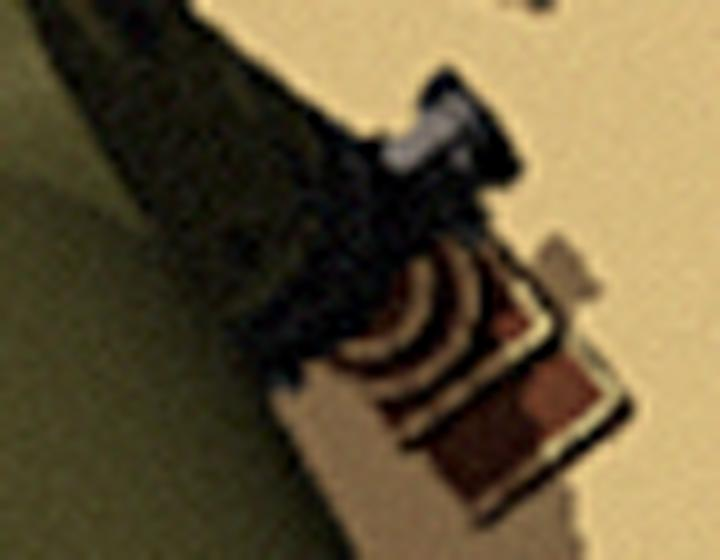

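```bash
python3 -m crank '[[[0.1,0.1,0,0,0,0,0.1],[0.1,0.1,0,0,0,0,0.4],[0.1,0.1,0,0,0,0,1],[0.1,0.1,0,0,0,0,1],[0.1,0.1,0,0,0,0,1]]]' ; python3 -c "
from h import *
go(.618,.287,.117,-50.5)
"
```

```text
t: 4.15
position: [0.6193, 0.2873, 0.1186]
tool_rot: [-3.141, -0.0, -0.882]
contact_force: [0.3, 0.1, 4.6]
opening: 0.476
pos [0.6193 0.2873 0.1186] yaw -50.5 rot [-180.    -0.   -50.5] | shift cm [-0.06  0.12  0.16] | rotvec [-0. -0. -0.] t 4.15 open 0.476 F [0.3 0.1 4.6] q [ 0.43  0.53  0.01  1.05 -0.    2.89]
```

```bash
python3 -m crank '[[[0,0,-0.5,0,0,0,1],[0,0,-1,0,0,0,1],[0,0,-2,0,0,0,1],[0,0,-3,0,0,0,1],[0,0,-4,0,0,0,1]]]' ; python3 -c "
from h import *
go(.618,.287,.117,-50.5)
for n in('top','scene'):
    c=bot.capture(n); m=w2p(c,[.618,.287,.16])[0]; crop(c,m[0],m[1],28,'g_%s.png'%n)
"
```

```text
t: 4.65
position: [0.6191, 0.2873, 0.1592]
tool_rot: [-3.141, -0.0, -0.882]
contact_force: [-0.5, -0.1, -1.0]
opening: 0.473
pos [0.6191 0.2873 0.1592] yaw -50.5 rot [-180.    -0.   -50.5] | shift cm [-0.04  0.11  4.22] | rotvec [-0. -0. -0.] t 4.65 open 0.473 F [-0.5 -0.1 -1. ] q [0.43 0.5  0.06 1.13 0.   2.89]
```

View pics/g_scene.png

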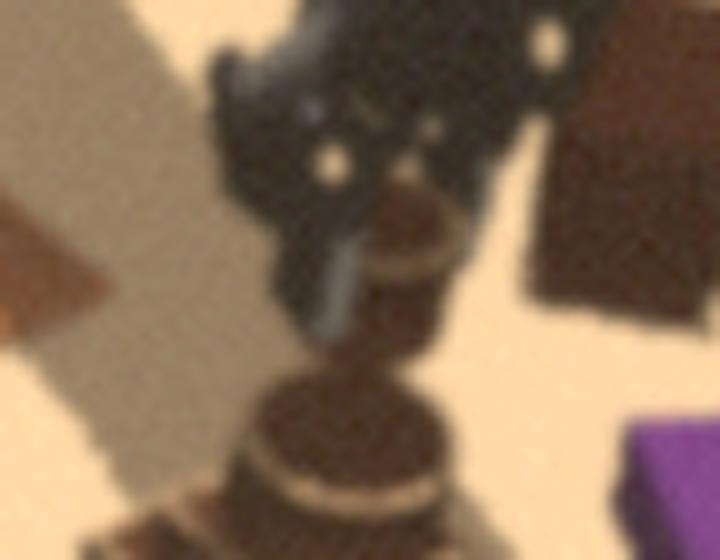

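```bash
python3 -c "
from h import *
go(.6245,.0025,.15,-50.5)"
```

```text
pos [0.6201 0.2878 0.1605] yaw -50.5 rot [-1.798e+02 -1.000e-01 -5.050e+01] | shift cm [22.31 17.8   1.01] | rotvec [-0.2 -0.1 -0. ] t 4.75 open 0.472 F [-0.1  0.7 -0.4] q [0.43 0.5  0.07 1.13 0.   2.89]
```

```bash
python3 -m crank '[[[2,1.6,0,0,0,0,1],[6,4.8,0,0,0,0,1],[10,8,0,0,0,0,1],[14,11.2,0,0,0,0,1],[17.5,14,0,0,0,0,1]]]' >/dev/null; python3 -c "
from h import *
go(.6245,.0025,.15,-50.5)"
```

```text
pos [0.6217 0.0613 0.1581] yaw -50.5 rot [-180.    -0.   -50.5] | shift cm [4.72 3.52 0.81] | rotvec [-0. -0. -0.] t 5.25 open 0.475 F [ 0.9 -0.3 -1.4] q [ 0.1   0.4  -0.1   1.07 -0.    2.55]
```

```bash
python3 -m crank '[[[2.5,2,3,0,0,0,1],[4.0,3.2,6,0,0,0,1],[4.7,3.6,9,0,0,0,1],[4.7,3.6,10.5,0,0,0,1],[4.7,3.6,10.5,0,0,0,1]]]' >/dev/null; python3 -c "
from h import *
go(.6245,.0025,.0195,-50.5)
for n in('top','scene'):
    c=bot.capture(n); m=w2p(c,[.6245,.0025,.03])[0]; crop(c,m[0],m[1],28,'g_%s.png'%n,10,[w2p(c,bpoly('s'))])
"
```

```text
pos [0.622  0.0041 0.0507] yaw -50.6 rot [179.8   0.2 -50.6] | shift cm [ 0.3  -0.1   3.12] | rotvec [ 0.2  0.2 -0.1] t 5.75 open 0.477 F [-0.2  0.5 -0.1] q [ 0.01  0.48 -0.23  0.86  0.    2.46]
```

View pics/g_scene.png

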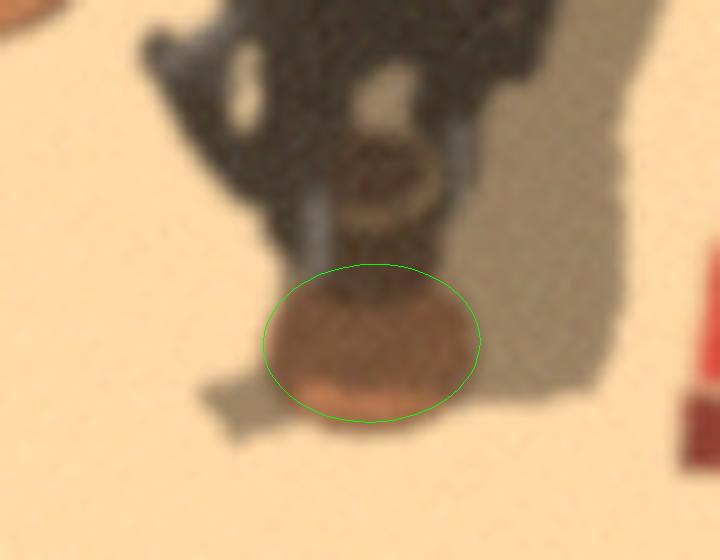

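View pics/g_top.png

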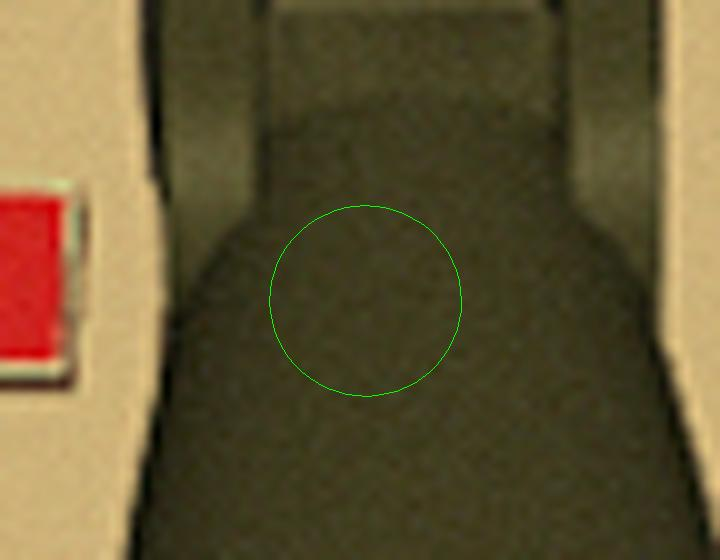

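```bash
python3 -m crank '[[[0.3,0,1,0,0,0,1],[0.3,0,1.8,0,0,0,1],[0.3,0,2.2,0,0,0,1],[0.3,0,2.2,0,0,0,1]]]' >/dev/null; python3 -c "
from h import *
go(.625,.0025,.0195,-50.5)
for n in ['scene']:
    c=bot.capture(n); m=w2p(c,[.6245,.0025,.03])[0]
    crop(c,m[0],m[1],28,'g_%s.png'%n,10,[w2p(c,bpoly('s')),w2p(c,circ(.625,.0025,.021,.018)),w2p(c,circ(.625,.0025,.021,.054))])
"
```

```text
pos [0.6254 0.0019 0.0303] yaw -50.5 rot [179.9   0.  -50.5] | shift cm [-0.07 -0.01  1.08] | rotvec [ 0.1  0.  -0. ] t 6.25 open 0.472 F [-0.7  0.5 -0.9] q [ 0.    0.51 -0.25  0.82  0.    2.46]
```

View pics/g_scene.png

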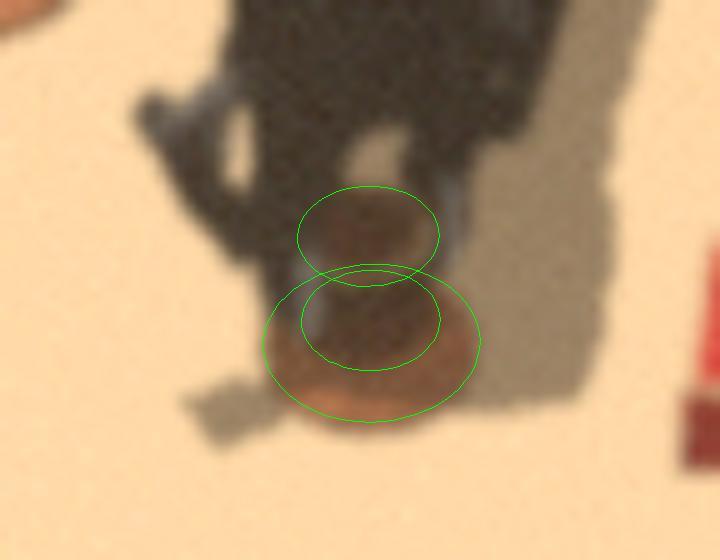

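```bash
python3 -m crank '[[[0,0,0.5,0,0,0,1],[0,0,0.8,0,0,0,1],[0,0,1.0,0,0,0,1],[0,0,1.1,0,0,0,1]]]'; python3 -c "
from h import *
go(.625,.0025,.0185,-50.5)"
```

```text
t: 6.7
position: [0.6258, 0.0016, 0.0198]
tool_rot: [3.141, 0.0, -0.882]
contact_force: [0.5, -0.2, -0.1]
opening: 0.474
pos [0.6258 0.0016 0.0198] yaw -50.5 rot [180.    0.  -50.5] | shift cm [-0.12  0.01  0.13] | rotvec [ 0.  0. -0.] t 6.70 open 0.474 F [ 0.5 -0.2 -0.1] q [ 0.    0.52 -0.26  0.8  -0.    2.46]
```

```bash
python3 -m crank '[[[0,0,0.1,0,0,0,1],[0,0,0.2,0,0,0,1],[0,0,0.2,0,0,0,1]]]'; python3 -c "
from h import *
go(.625,.0025,.0185,-50.5)"
```

```text
t: 7.0
position: [0.6261, 0.0017, 0.0185]
tool_rot: [-3.141, -0.0, -0.882]
contact_force: [-1.6, 0.1, 3.0]
opening: 0.475
pos [0.6261 0.0017 0.0185] yaw -50.5 rot [-180.    -0.   -50.5] | shift cm [-0.14  0.03  0.  ] | rotvec [-0. -0. -0.] t 7.00 open 0.475 F [-1.6  0.1  3. ] q [ 0.    0.52 -0.26  0.79  0.    2.46]
```

```bash
python3 -m crank '[[[0,0,0,0,0,0,0.0],[0,0,0,0,0,0,-0.1],[0,0,0,0,0,0,-0.3],[0,0,0,0,0,0,-0.5],[0,0,-1,0,0,0,-0.5]]]' && python3 -m crank '[[[0,0,-4,0,0,0,-0.5],[0,0,-8,0,0,0,-0.7],[0,0,-12,0,0,0,-0.9],[0,0,-14,0,0,0,-0.9]]]'; python3 -c "
from h import *
go(.621,.288,.2,-50.5)"
```

```text
t: 7.5
position: [0.6247, 0.0017, 0.027]
tool_rot: [3.14, 0.002, -0.882]
contact_force: [-0.4, 0.8, 0.5]
opening: 0.753
t: 7.9
position: [0.6279, 0.0017, 0.1731]
tool_rot: [-3.137, -0.004, -0.882]
contact_force: [0.2, -0.1, 0.4]
opening: 0.952
pos [0.6279 0.0017 0.1731] yaw -50.5 rot [-179.7   -0.2  -50.5] | shift cm [-22.53 -17.68  -2.7 ] | rotvec [-0.3 -0.2 -0. ] t 7.90 open 0.952 F [ 0.2 -0.1  0.4] q [ 0.    0.39 -0.08  1.1  -0.    2.46]
```

```bash
python3 -c "
from h import *
st('rql',tag='b')
c=bot.capture('scene');m=w2p(c,[.6245,.0025,.03])[0]
crop(c,m[0],m[1],28,'g_scene.png',10,[w2p(c,bpoly('s')),w2p(c,circ(.6245,.0025,.021,.044))])"
```

```text
(no output)
```

View pics/b_top.png

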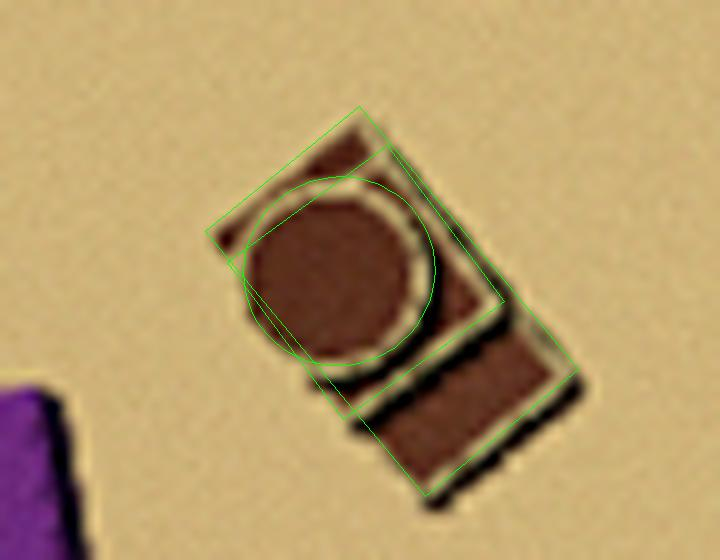

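View pics/b_scene.png

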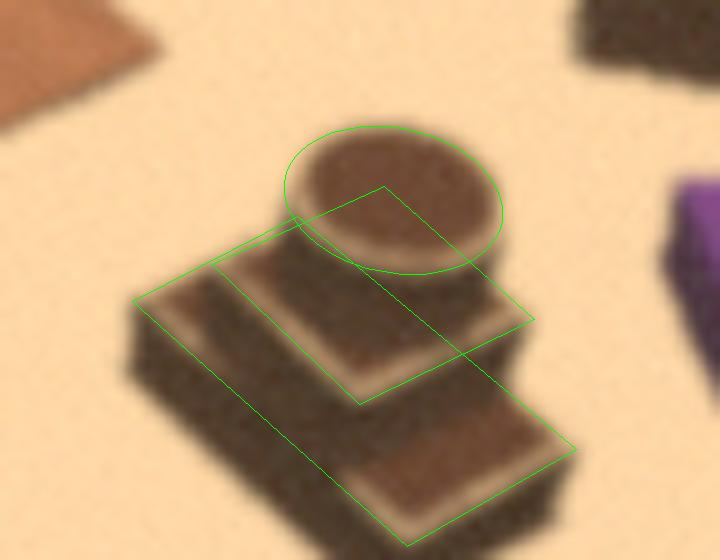

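View pics/g_scene.png

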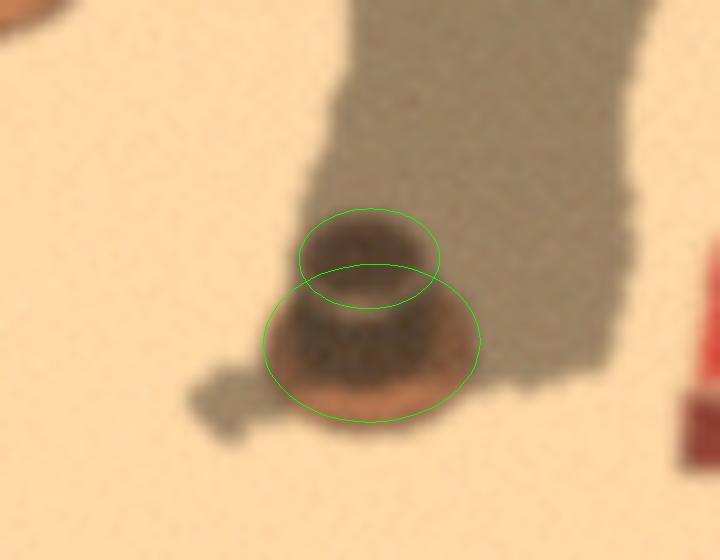

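```bash
python3 -m crank '[[[-3,-2.4,-0.5,0,0,0,-1],[-7,-5.6,-1,0,0,0,-1],[-11,-8.8,-1,0,0,0,-1],[-15,-12,-1,0,0,0,-1],[-18,-14.3,-1,0,0,0,-1]]]' >/dev/null; python3 -c "
from h import *
go(.619,.2895,.15,-50.5)"
```

```text
pos [0.6208 0.2337 0.1765] yaw -50.5 rot [ 1.799e+02  1.000e-01 -5.050e+01] | shift cm [-4.41 -3.41  2.65] | rotvec [0.1 0.1 0. ] t 8.55 open 1.001 F [ 0.1 -0.1 -0. ] q [0.36 0.46 0.04 1.15 0.   2.81]
```

```bash
python3 -m crank '[[[-2.5,-2,0,0,0,0,-1],[-4,-3.1,0.5,0,0,0,-1],[-4.4,-3.4,1.5,0,0,0,-1],[-4.4,-3.4,2.6,0,0,0,-1],[-4.4,-3.4,2.6,0,0,0,-1]]]' >/dev/null; python3 -c "
from h import *
go(.619,.2895,.083,-50.5)"
```

```text
pos [0.6188 0.2848 0.1489] yaw -50.6 rot [179.7   0.  -50.6] | shift cm [-0.35 -0.35  6.59] | rotvec [ 0.3  0.  -0.1] t 9.05 open 1.002 F [ 0.8  0.4 -0.5] q [ 0.43  0.51  0.05  1.12 -0.    2.89]
```

```bash
python3 -m crank '[[[-0.3,-0.3,2,0,0,0,-1],[-0.3,-0.3,4,0,0,0,-1],[-0.3,-0.3,4.5,0,0,0,-1],[-0.3,-0.3,4.5,0,0,0,-1]]]' >/dev/null; python3 -c "
from h import *
go(.619,.2895,.083,-50.5)
st('r',tag='g')"
```

```text
pos [0.6201 0.2896 0.1062] yaw -50.6 rot [179.9   0.  -50.6] | shift cm [-0.07  0.09  2.32] | rotvec [ 0.1  0.  -0.1] t 9.45 open 1.001 F [-0.   0.6 -0.7] q [ 0.44  0.54  0.    1.03 -0.    2.89]
```

View pics/g_scene.png

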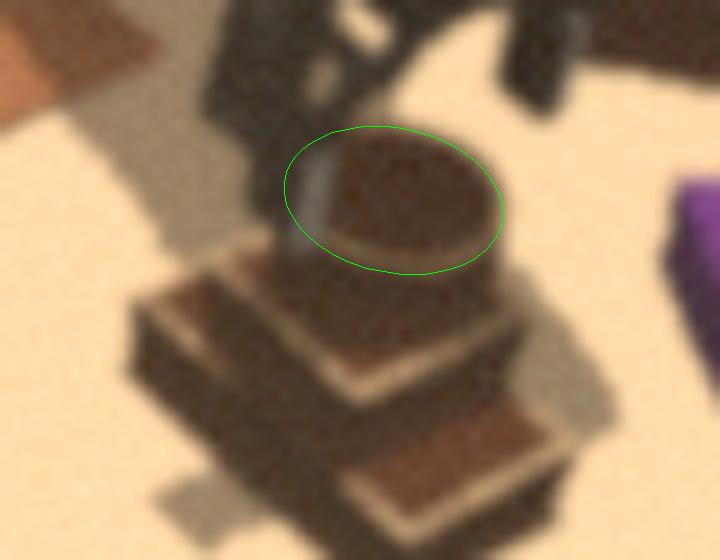

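```bash
python3 -c "
from h import *
import math
s=bot.get_state();p=s['position'];a=s['tool_rot'][2];x=np.array([math.cos(a),math.sin(a),0]);y=np.array([math.sin(a),-math.cos(a),0])
c=bot.capture('scene');m=w2p(c,[.62,.287,.07])[0]
P=[]
for sg in(1,-1):
  q=p+x*.0425*sg
  P.append(w2p(c,[q+y*.011,q-y*.011,q-y*.011+[0,0,.03],q+y*.011+[0,0,.03]]))
P.append(w2p(c,circ(.619,.2895,.03,.108)))
crop(c,m[0],m[1],28,'g_scene.png',10,P)"
```

```text
(no output)
```

View pics/g_scene.png

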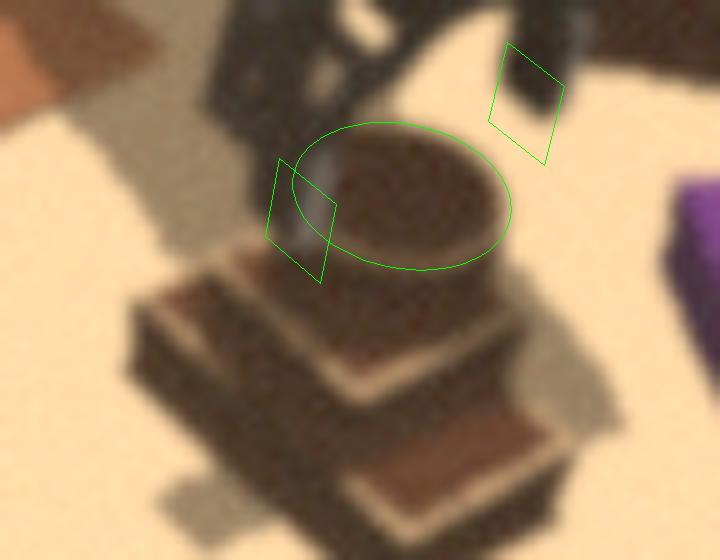

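```bash
python3 -m crank '[[[0,0.1,1.5,0,0,0,-1],[0,0.1,2.6,0,0,0,-1],[0,0.1,3.2,0,0,0,-1],[0,0.1,3.2,0,0,0,-1]]]' >/dev/null; python3 -c "
from h import *
go(.619,.2885,.074,-50.5)"
```

```text
pos [0.6193 0.2904 0.0741] yaw -50.5 rot [179.9   0.  -50.5] | shift cm [0.13 0.14 0.01] | rotvec [ 0.1  0.  -0. ] t 10.00 open 1.000 F [0.6 0.2 0.1] q [ 0.44  0.56 -0.04  0.97  0.    2.89]
```

```bash
python3 -m crank '[[[0.1,0.1,0,0,0,0,-0.6],[0.1,0.1,0,0,0,0,-0.4],[0.1,0.1,0,0,0,0,-0.2],[0.1,0.1,0,0,0,0,1],[0.1,0.1,0,0,0,0,1]]]'; python3 -m crank '[[[0.1,0.1,0,0,0,0,1]]]' ; python3 -c "
from h import *
go(.619,.2885,.074,-50.5)"
```

```text
t: 10.5
position: [0.6205, 0.2896, 0.0761]
tool_rot: [-3.14, -0.0, -0.882]
contact_force: [-1.1, -0.2, 6.2]
opening: 0.688
t: 10.6
position: [0.6205, 0.289, 0.0761]
tool_rot: [-3.139, 0.001, -0.882]
contact_force: [0.1, 5.0, 6.1]
opening: 0.69
pos [0.6205 0.289  0.0761] yaw -50.5 rot [-179.8    0.   -50.5] | shift cm [-0.06  0.15  0.21] | rotvec [-0.2  0.  -0. ] t 10.60 open 0.690 F [0.1 5.  6.1] q [ 0.44  0.56 -0.04  0.97  0.    2.89]
```

Gripped (58.6 mm); base sits 4 mm below the TCP. Lift.

```bash
python3 -m crank '[[[0,0,-0.5,0,0,0,1],[0,0,-1.2,0,0,0,1],[0,0,-2.5,0,0,0,1],[0,0,-4.5,0,0,0,1],[0,0,-6.5,0,0,0,1]]]' ; python3 -c "
from h import *
go(.4555,-.156,.12,-50.5)
st('ql',tag='g')"
```

```text
t: 11.1
position: [0.6194, 0.2877, 0.1412]
tool_rot: [3.141, 0.0, -0.882]
contact_force: [-0.6, 0.4, -0.6]
opening: 0.684
pos [0.6194 0.2877 0.1412] yaw -50.5 rot [180.    0.  -50.5] | shift cm [23.84 40.85  2.14] | rotvec [ 0.  0. -0.] t 11.10 open 0.684 F [-0.6  0.4 -0.6] q [ 0.43  0.51  0.04  1.1  -0.    2.89]
```

View pics/g_scene.png

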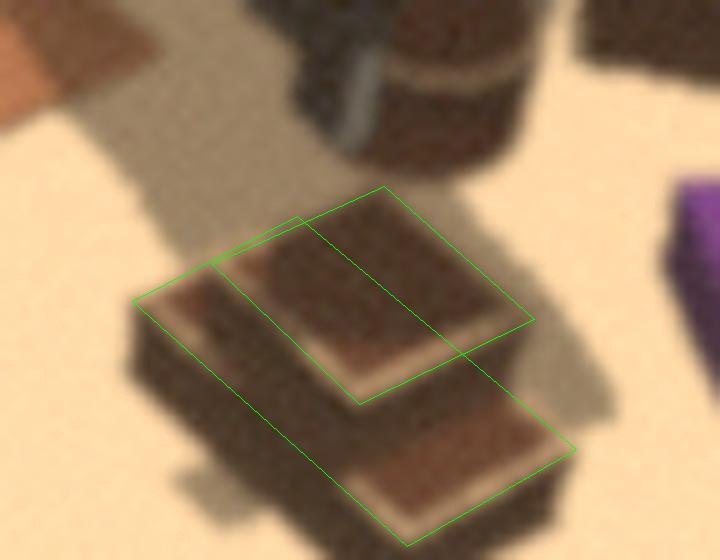

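```bash
python3 -m crank '[[[1.5,2.6,0,0,0,0,1],[4,6.9,0,0,0,0,1],[6.5,11.1,0,0,0,0,1],[9,15.4,0,0,0,0,1],[11.5,19.7,0,0,0,0,1]]]' >/dev/null; python3 -c "
from h import *
go(.4555,-.156,.12,-50.5)"
```

```text
pos [0.5393 0.0722 0.1394] yaw -50.5 rot [180.    0.  -50.5] | shift cm [12.29 20.98  1.96] | rotvec [ 0.  0. -0.] t 11.70 open 0.685 F [ 0.8 -1.  -0.9] q [ 0.13  0.26 -0.33  0.98 -0.    2.59]
```

```bash
python3 -m crank '[[[2.5,4.3,0,0,0,0,1],[5,8.6,0,0,0,0,1],[7.5,12.9,0,0,0,0,1],[10,17.1,0,0,0,0,1],[11.8,20.1,1.5,0,0,0,1]]]' >/dev/null; python3 -c "
from h import *
go(.4555,-.156,.025,-50.5)"
```

```text
pos [ 0.4602 -0.1477  0.1262] yaw -50.6 rot [-179.9   -0.2  -50.6] | shift cm [ 0.31  0.9  10.12] | rotvec [-0.1 -0.2 -0.1] t 12.20 open 0.684 F [ 0.6  0.  -1.4] q [-0.31  0.17 -0.49  0.91 -0.    2.14]
```

```bash
python3 -m crank '[[[0.2,0.7,2,0,0,0,1],[0.2,0.7,5,0,0,0,1],[0.2,0.7,8,0,0,0,1],[0.2,0.7,9.5,0,0,0,1],[0.2,0.7,9.5,0,0,0,1]]]' >/dev/null; python3 -c "
from h import *
go(.456,-.156,.0125,-50.5)
for n in ['scene']:
    c=bot.capture(n); m=w2p(c,[.456,-.156,.03])[0]
    crop(c,m[0],m[1],28,'g_%s.png'%n,10,[w2p(c,bpoly('r')),w2p(c,circ(.456,-.156,.030,.023+.0)),w2p(c,circ(.456,-.156,.030,.059))])
"
```

```text
pos [ 0.4536 -0.1502  0.0276] yaw -50.6 rot [179.8   0.2 -50.6] | shift cm [0.6  0.18 1.51] | rotvec [ 0.2  0.2 -0.1] t 12.70 open 0.690 F [-1.2 -0.8 -1.1] q [-0.32  0.28 -0.61  0.69 -0.    2.13]
```

View pics/g_scene.png

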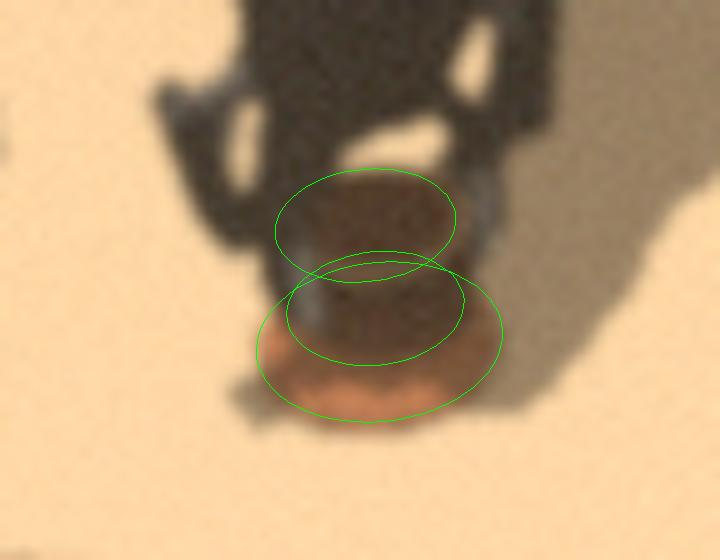

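```bash
python3 -m crank '[[[0.4,0.1,0.3,0,0,0,1],[0.5,0.15,0.7,0,0,0,1],[0.5,0.15,1,0,0,0,1],[0.5,0.15,1,0,0,0,1]]]' >/dev/null; python3 -c "
from h import *
go(.456,-.156,.012,-50.5)
for n in ['scene']:
    c=bot.capture(n); m=w2p(c,[.456,-.156,.03])[0]
    crop(c,m[0],m[1],28,'g_%s.png'%n,10,[w2p(c,bpoly('r')),w2p(c,circ(.456,-.156,.030,.013+.0)),w2p(c,circ(.456,-.156,.030,.049))])
"
```

```text
pos [ 0.4584 -0.1558  0.0201] yaw -50.5 rot [-180.    -0.   -50.5] | shift cm [-0.14  0.19  0.81] | rotvec [-0. -0. -0.] t 13.15 open 0.688 F [ 0.3  0.  -0.7] q [-0.33  0.29 -0.61  0.67  0.    2.13]
```

View pics/g_scene.png

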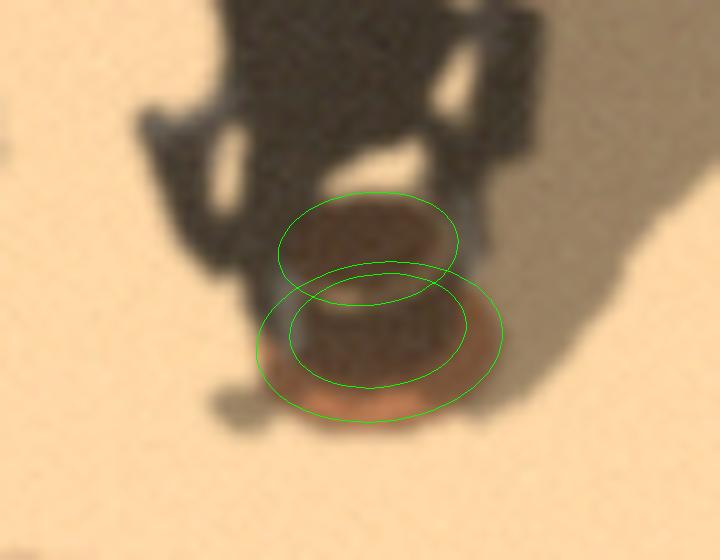

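```bash
python3 -m crank '[[[-0.1,0.1,0.4,0,0,0,1],[-0.1,0.1,0.7,0,0,0,1],[-0.1,0.1,0.8,0,0,0,1],[-0.1,0.1,0.85,0,0,0,1],[-0.1,0.1,0.85,0,0,0,1]]]'; python3 -c "
from h import *
go(.456,-.156,.012,-50.5)"
```

```text
t: 13.7
position: [0.4566, -0.1555, 0.0121]
tool_rot: [3.141, 0.0, -0.882]
contact_force: [-4.0, 1.0, 8.4]
opening: 0.687
pos [ 0.4566 -0.1555  0.0121] yaw -50.5 rot [180.    0.  -50.5] | shift cm [0.   0.08 0.01] | rotvec [ 0.  0. -0.] t 13.70 open 0.687 F [-4.   1.   8.4] q [-0.33  0.3  -0.62  0.65 -0.    2.12]
```

Down with 8 N. Release and lift.

```bash
python3 -m crank '[[[0,0,-0.05,0,0,0,-0.4],[0,0,-0.05,0,0,0,-0.6],[0,0,-0.05,0,0,0,-0.8],[0,0,-0.05,0,0,0,-1],[0,0,-1,0,0,0,-1]]]' && python3 -m crank '[[[0,0,-4,0,0,0,-1],[0,0,-8,0,0,0,-1],[0,0,-12,0,0,0,-1],[0,0,-13,0,0,0,-1]]]'; python3 -c "
from h import *
go(.622,.2865,.16,-53.5)
st('ql',tag='b')
for n in ['scene']:
    c=bot.capture(n); m=w2p(c,[.456,-.156,.03])[0]
    crop(c,m[0],m[1],28,'g_%s.png'%n,10,[w2p(c,bpoly('r')),w2p(c,circ(.4555,-.156,.030,.044))])
"
```

```text
t: 14.2
position: [0.4559, -0.1553, 0.0208]
tool_rot: [3.14, 0.002, -0.882]
contact_force: [-0.1, -0.1, -1.6]
opening: 0.999
t: 14.6
position: [0.4597, -0.1566, 0.1567]
tool_rot: [-3.138, -0.006, -0.882]
contact_force: [1.3, -0.6, -0.0]
opening: 1.004
pos [ 0.4597 -0.1566  0.1567] yaw -50.5 rot [-179.8   -0.4  -50.5] | shift cm [-23.89 -40.69  -0.32] | rotvec [-0.2 -0.4  3. ] t 14.60 open 1.004 F [ 1.3 -0.6 -0. ] q [-0.33  0.14 -0.44  0.98  0.    2.12]
```

View pics/b_top.png

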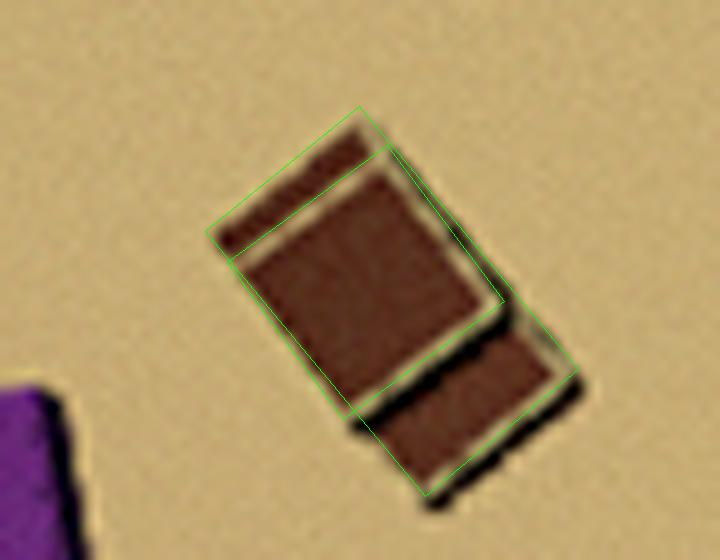

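View pics/b_scene.png

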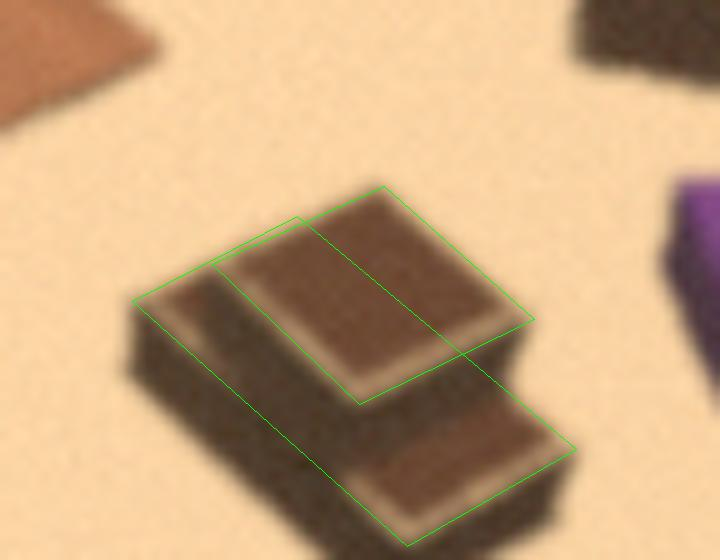

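View pics/g_scene.png

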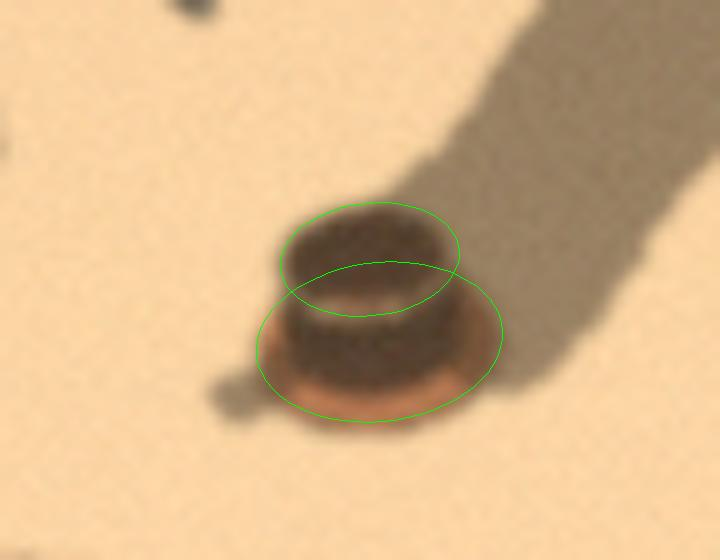

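```bash
cat >> h.py <<'E'
def brown(n,P,z,sm=None):
    c=bot.capture(n); u,v=w2p(c,P)[0].round().astype(int)
    f=cv2.resize(c["frame"],None,fx=4,fy=4,interpolation=cv2.INTER_CUBIC).astype(float)
    ref=c["frame"][v-2:v+3,u-2:u+3].reshape(-1,3).mean(0); r=int(4*14)
    d=np.linalg.norm(f-ref,axis=2); m=(d<(sm or 25)).astype(np.uint8)
    m=cv2.morphologyEx(m,cv2.MORPH_OPEN,np.ones((5,5),np.uint8))
    nb,l,s,ce=cv2.connectedComponentsWithStats(m,connectivity=4); k=l[v*4+2,u*4+2]
    pts=np.argwhere(l==k)[:,::-1]; pts=(pts+.5)/4-.5
    W=np.array([p2w(c,a,b,z)[:2]*1000 for a,b in pts]).astype(np.float32)
    R=cv2.minAreaRect(W); print(n,ref.round(),"cen",W.mean(0).round(1),"rect",np.round(R[0],1),np.round(R[1],1),round(R[2],1))
E
python3 -c "
from h import *
for n in('top','scene'):
  brown(n,[.622,.2865,.072],.072)
  brown(n,[.6185,-.2655,.008],.008)
  brown(n,[.420,.1625,.008],.008)"
```

```text
top [20. 31. 59.] cen [620.  287.1] rect [619.4 287.1] [56.2 56.6] 37.0
top [ 24.  53. 105.] cen [ 618.1 -266.5] rect [ 617.6 -265.7] [87.4 87.8] 1.5
top [ 23.  52. 103.] cen [419.1 162.9] rect [419.1 163.2] [139.9  90.6] 39.2
scene [35. 49. 74.] cen [619.9 285.6] rect [619.5 285.2] [52.7 53.6] 37.4
scene [ 56.  82. 125.] cen [ 624.1 -264.7] rect [ 623.3 -264.9] [91.  87.9] 2.1
scene [ 55.  82. 125.] cen [427.2 162.9] rect [425.  161.4] [142.   91.9] 39.7
```

```bash
cat >> h.py <<'E'
def edgefit(n,x,y,a,b,th,z,ch=0):
    """sub-pixel: on each side sample profiles along the outward normal, find max gradient; returns per-side offset (mm) and angle (deg)"""
    from scipy.ndimage import map_coordinates
    c=bot.capture(n); f=cv2.GaussianBlur(c["frame"].astype(np.float32),(0,0),.7).sum(2) if ch==0 else c["frame"].astype(np.float32)[...,2]
    t=np.radians(th);ex=np.array([np.cos(t),np.sin(t)]);ey=np.array([-np.sin(t),np.cos(t)])
    for nm,nn,tt,h,w in(("+x",ex,ey,a/2,b/2),("-x",-ex,ey,a/2,b/2),("+y",ey,ex,b/2,a/2),("-y",-ey,ex,b/2,a/2)):
        S_=np.linspace(-.8*w,.8*w,25);D=np.linspace(-.010,.010,81);off=[]
        for s in S_:
            P=np.array([np.r_[np.array([x,y])+nn*(h+d)+tt*s,z] for d in D]); q=w2p(c,P)
            pr=map_coordinates(f,[q[:,1],q[:,0]],order=1); g=np.gradient(pr); g=np.clip(g*np.sign(g[np.argmax(abs(g))]),0,None)**2
            off.append((g*D).sum()/g.sum())
        k=np.polyfit(S_,off,1); sg=-1 if nm in("+x","-y") else 1
        # angle: rotation of edge ccw
        rot=np.degrees(np.arctan(k[0]))*(-1 if nm in("+x","-y") else 1)
        print(n,nm,"off %.1f mm"%(1e3*np.median(off)),"rot %.1f"%rot)
E
python3 -c "
from h import *
for n in('top','scene'):
  print('board_q');edgefit(n,.6185,-.2655,.088,.088,0.5,.008)
  print('board_l');edgefit(n,.42,.1625,.14,.09,39,.008)
"
```

```text
board_q
top +x off -0.1 mm rot -0.1
top -x off 1.8 mm rot 0.2
top +y off 1.7 mm rot 1.9
top -y off 0.2 mm rot 1.6
board_l
top +x off 0.1 mm rot 0.3
top -x off 0.8 mm rot -0.1
top +y off 1.2 mm rot 0.1
top -y off 0.2 mm rot 0.2
board_q
scene +x off 6.1 mm rot 1.3
scene -x off -1.1 mm rot 1.5
scene +y off 1.3 mm rot 1.4
scene -y off 0.9 mm rot 1.0
board_l
scene +x off 4.7 mm rot -0.1
scene -x off -0.3 mm rot 0.3
scene +y off -1.1 mm rot -0.2
scene -y off 5.3 mm rot 0.1
```

```bash
python3 -m crank '[[[-2,-3.4,0,0,0,0,-1],[-4.5,-7.7,0,0,0,0.5,-1],[-7,-12,0,0,0,1,-1],[-9.5,-16.2,0,0,0,1.5,-1],[-12,-20.5,0,0,0,2.3,-1]]]'>/dev/null; python3 -c "
from h import *
go(.6197,.2865,.12,-52.8)"
```

```text
pos [0.5394 0.0692 0.1516] yaw -52.9 rot [-180.    -0.   -52.9] | shift cm [-12.48 -19.52   3.16] | rotvec [-0.  -0.  -0.1] t 15.75 open 0.998 F [ 1.  -1.  -0.2] q [ 0.13  0.25 -0.31  1.   -0.    2.62]
```

```bash
python3 -m crank '[[[-2.7,-4.2,0,0,0,0,-1],[-5.4,-8.4,0,0,0,0,-1],[-8,-12.5,0,0,0,0,-1],[-10.5,-16.5,0,0,0,0,-1],[-12.6,-19.7,1,0,0,0,-1]]]'>/dev/null; python3 -m crank '[[[0,0,1,0,0,0,-1],[0,0,2,0,0,0,-1],[0,0,2,0,0,0,-1]]]'>/dev/null;python3 -c "
from h import *
go(.6197,.2865,.04,-52.8)"
```

```text
pos [0.6181 0.2851 0.1192] yaw -52.9 rot [179.8   0.  -52.9] | shift cm [-0.01 -0.24  7.92] | rotvec [ 0.2  0.  -0.1] t 16.55 open 1.000 F [ 0.1 -0.3 -0.7] q [ 0.43  0.53  0.01  1.06 -0.    2.93]
```

```bash
python3 -m crank '[[[0,-0.15,2.5,0,0,0,-1],[0,-0.15,5,0,0,0,-1],[0,-0.15,7,0,0,0,-1],[0,-0.15,7.8,0,0,0,-1],[0,-0.15,7.8,0,0,0,-1]]]';python3 -c "
from h import *
go(.6197,.2865,.04,-52.8)
c=bot.capture('scene');m=w2p(c,[.62,.287,.05])[0];crop(c,m[0],m[1],28,'g_scene.png')"
```

```text
t: 17.05
position: [0.6202, 0.2861, 0.0428]
tool_rot: [3.139, 0.0, -0.924]
contact_force: [0.2, -1.4, 0.4]
opening: 1.001
pos [0.6202 0.2861 0.0428] yaw -52.9 rot [179.9   0.  -52.9] | shift cm [-0.06  0.01  0.28] | rotvec [ 0.1  0.  -0.1] t 17.05 open 1.001 F [ 0.2 -1.4  0.4] q [ 0.43  0.59 -0.07  0.91 -0.    2.93]
```

View pics/g_scene.png

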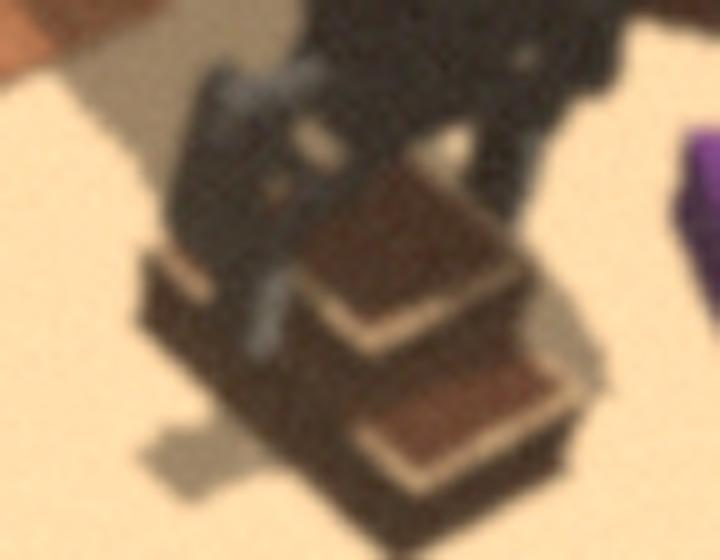

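Well centred. Close.

```bash
python3 -m crank '[[[0,0,0.2,0,0,0,-0.6],[0,0,0.2,0,0,0,-0.5],[0,0,0.2,0,0,0,-0.3],[0,0,0.2,0,0,0,1],[0,0,0.2,0,0,0,1]]]'; python3 -c "
from h import *
go(.6197,.2865,.04,-52.8)"
```

```text
t: 17.6
position: [0.622, 0.288, 0.0432]
tool_rot: [-3.139, -0.001, -0.922]
contact_force: [-0.2, -0.8, 6.0]
opening: 0.737
pos [0.622  0.288  0.0432] yaw -52.8 rot [-179.9   -0.   -52.8] | shift cm [-0.02  0.28  0.32] | rotvec [-0.1 -0.  -0. ] t 17.60 open 0.737 F [-0.2 -0.8  6. ] q [ 0.43  0.59 -0.07  0.91 -0.    2.93]
```

```bash
python3 -m crank '[[[0,0,-0.5,0,0,0,1],[0,0,-1.2,0,0,0,1],[0,0,-3,0,0,0,1],[0,0,-5.5,0,0,0,1],[0,0,-8,0,0,0,1]]]' >/dev/null; python3 -c "
from h import *
go(.6185,-.265,.12,-88.4)
c=bot.capture('scene');m=w2p(c,[.62,.287,.08])[0];crop(c,m[0],m[1],28,'g_scene.png')"
```

```text
pos [0.6206 0.2875 0.1223] yaw -52.8 rot [179.9   0.  -52.8] | shift cm [43.9  33.55  0.25] | rotvec [ 0.1 -0.  35.6] t 18.10 open 0.737 F [ 0.7  0.8 -0.2] q [0.43 0.53 0.02 1.06 0.   2.93]
```

View pics/g_scene.png

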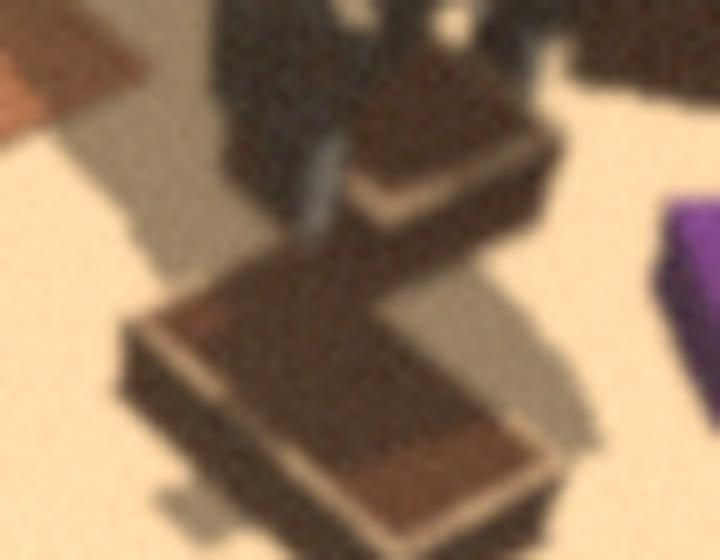

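```bash
python3 -m crank '[[[2.4,1.9,0,0,0,0,1],[6.3,4.9,0,0,0,0,1],[10.2,7.9,0,0,0,0,1],[14.1,10.9,0,0,0,3,1],[18,13.9,0,0,0,8,1]]]' >/dev/null; python3 -c "
from h import *
go(.6185,-.265,.12,-88.4)"
```

```text
pos [0.6187 0.0585 0.1218] yaw -61.0 rot [-180.   -0.  -61.] | shift cm [28.28 15.72  0.18] | rotvec [-0.  -0.  27.4] t 18.65 open 0.736 F [ 1.3  0.1 -1. ] q [ 0.09  0.41 -0.16  1.   -0.    2.73]
```

```bash
python3 -m crank '[[[4,2.2,0,0,0,6,1],[8.2,4.6,0,0,0,12,1],[12.4,6.9,0,0,0,18,1],[16.6,9.2,0,0,0,24,1],[20.8,11.6,0,0,0,27.4,1]]]' >/dev/null; python3 -c "
from h import *
go(.6185,-.265,.12,-88.4)"
```

```text
pos [ 0.6189 -0.1798  0.1218] yaw -88.4 rot [-180.    -0.   -88.4] | shift cm [8.52 0.27 0.18] | rotvec [-0. -0. -0.] t 19.15 open 0.739 F [ 1.6 -0.  -1.5] q [-0.28  0.45 -0.1   1.02  0.    2.83]
```

```bash
python3 -m crank '[[[4,0,0.5,0,0,0,1],[7,0,2,0,0,0,1],[8.3,0,4.5,0,0,0,1],[8.5,0,7,0,0,0,1],[8.5,0,8.5,0,0,0,1]]]' >/dev/null;python3 -m crank '[[[0,0,0,0,0,0,1],[0,0,0,0,0,0,1]]]' >/dev/null; python3 -c "
from h import *
go(.621,-.265,.0155,-88.4)
c=bot.capture('scene');m=w2p(c,[.6185,-.265,.04])[0]
zb=bot.get_state()['position'][2]-.0072
crop(c,m[0],m[1],28,'g_scene.png',10,[w2p(c,rect(.6185,-.265,.088,.088,1.6,.008)),w2p(c,rect(.6185,-.265,.064,.064,1.6,zb)),w2p(c,rect(.6185,-.265,.064,.064,1.6,zb+.036))])"
```

```text
pos [ 0.6219 -0.2624  0.037 ] yaw -88.2 rot [180.    0.  -88.2] | shift cm [0.26 0.09 2.15] | rotvec [0.  0.  0.2] t 19.85 open 0.735 F [ 0.3  0.1 -0.2] q [-0.4   0.58 -0.1   0.89  0.    2.71]
```

View pics/g_scene.png

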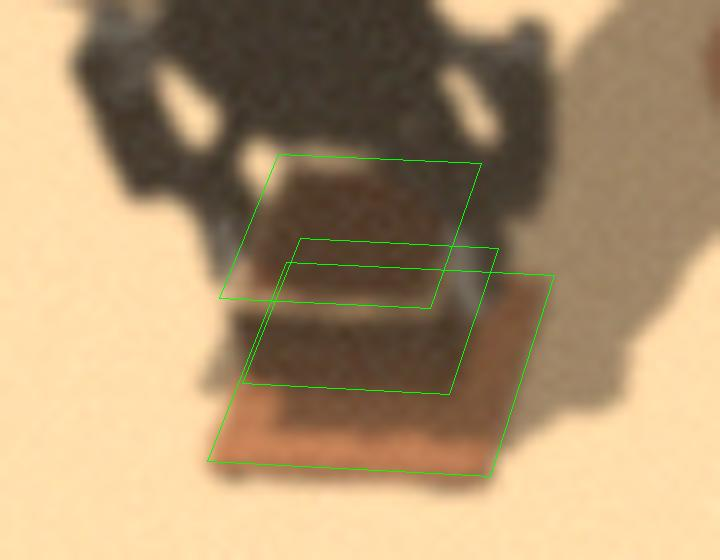

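```bash
python3 -m crank '[[[0.35,0.2,0.5,0,0,0.2,1],[0.35,0.2,1,0,0,0.2,1],[0.35,0.2,1.2,0,0,0.2,1],[0.35,0.2,1.2,0,0,0.2,1],[0.35,0.2,1.2,0,0,0.2,1]]]' >/dev/null; python3 -c "
from h import *
go(.6195,-.266,.0155,-88.4)
c=bot.capture('scene');m=w2p(c,[.6185,-.265,.04])[0]
zb=bot.get_state()['position'][2]-.0072
crop(c,m[0],m[1],28,'g_scene.png',10,[w2p(c,rect(.6185,-.265,.088,.088,1.6,.008)),w2p(c,rect(.6185,-.265,.064,.064,1.6,zb)),w2p(c,rect(.6185,-.265,.064,.064,1.6,zb+.036))])"
```

```text
pos [ 0.6198 -0.2664  0.0246] yaw -88.4 rot [180.    0.  -88.4] | shift cm [-0.04  0.03  0.91] | rotvec [ 0.  0. -0.] t 20.40 open 0.738 F [ 0.4 -0.3 -0.3] q [-0.41  0.59 -0.12  0.86  0.    2.71]
```

View pics/g_scene.png

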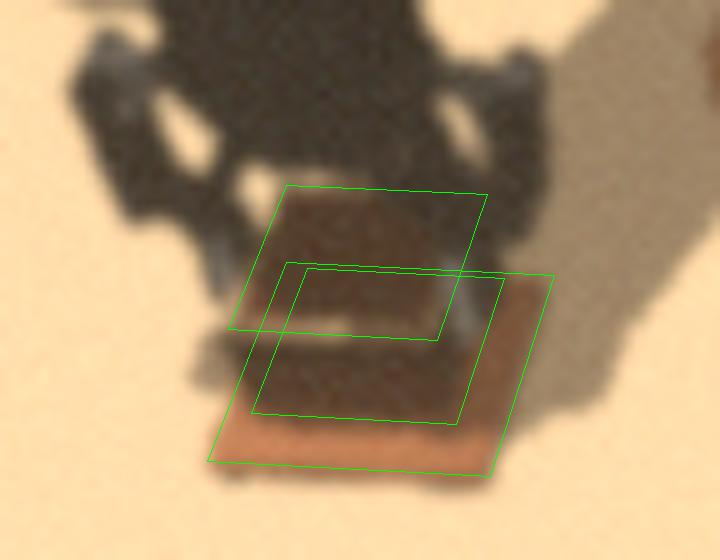

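```bash
python3 -m crank '[[[0,0,0.4,0,0,0,1],[0,0,0.7,0,0,0,1],[0,0,0.85,0,0,0,1],[0,0,0.9,0,0,0,1],[0,0,0.95,0,0,0,1]]]'; python3 -c "
from h import *
go(.6195,-.266,.0155,-88.4)
c=bot.capture('scene');m=w2p(c,[.6185,-.265,.04])[0]
crop(c,m[0],m[1],28,'g_scene.png',10,[w2p(c,rect(.6185,-.265,.088,.088,1.6,.008)),w2p(c,rect(.6185,-.265,.064,.064,1.6,.008)),w2p(c,rect(.6185,-.265,.064,.064,1.6,.044))])"
```

```text
t: 20.95
position: [0.6196, -0.2664, 0.0152]
tool_rot: [3.141, 0.0, -1.544]
contact_force: [-1.5, 0.5, 4.4]
opening: 0.734
pos [ 0.6196 -0.2664  0.0152] yaw -88.4 rot [180.    0.  -88.4] | shift cm [-0.04  0.01 -0.03] | rotvec [ 0.  0. -0.] t 20.95 open 0.734 F [-1.5  0.5  4.4] q [-0.41  0.6  -0.12  0.85 -0.    2.71]
```

View pics/g_scene.png

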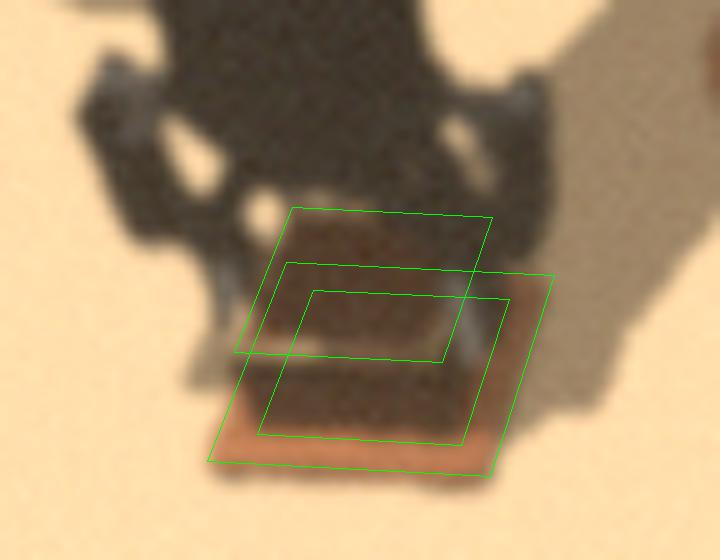

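```bash
python3 -m crank '[[[0,0,-0.05,0,0,0,-0.5],[0,0,-0.05,0,0,0,-0.7],[0,0,-0.05,0,0,0,-0.9],[0,0,-0.05,0,0,0,-1],[0,0,-1,0,0,0,-1]]]' >/dev/null && python3 -m crank '[[[0,0,-4,0,0,0,-1],[0,0,-8,0,0,0,-1],[0,0,-10,0,0,0,-1],[0,0,-10,0,0,0,-1]]]'; python3 -c "
from h import *
go(.62,.2855,.12,-50.5)
brown('scene',[.6185,-.265,.044],.044)
for n in('top','scene'):
  brown(n,[.620,.2855,.036],.036)
  edgefit(n,.62,.2855,.116,.066,39.5,.036)
st('l',tag='b')
c=bot.capture('scene');m=w2p(c,[.6185,-.265,.04])[0]
crop(c,m[0],m[1],28,'g_scene.png',10,[w2p(c,rect(.6185,-.265,.088,.088,1.6,.008)),w2p(c,rect(.6185,-.265,.064,.064,1.6,.008)),w2p(c,rect(.6185,-.265,.064,.064,1.6,.044))])"
```

```text
t: 21.9
position: [0.6225, -0.2676, 0.1303]
tool_rot: [-3.135, -0.003, -1.544]
contact_force: [1.1, -0.2, -0.8]
opening: 1.002
pos [ 0.6225 -0.2676  0.1303] yaw -88.4 rot [-179.6   -0.2  -88.4] | shift cm [-55.3   -1.25   0.86] | rotvec [ -0.3  -0.3 -37.9] t 21.90 open 1.002 F [ 1.1 -0.2 -0.8] q [-0.41  0.5  -0.    1.06  0.    2.71]
scene [31. 44. 59.] cen [ 635.  -255.8] rect [ 635.1 -255.8] [90.9 75.7] 4.3
top [23. 36. 67.] cen [617.2 287.1] rect [617.5 287.4] [108.7  58.2] 38.6
top +x off -3.5 mm rot -0.4
top -x off 5.7 mm rot 0.1
top +y off 0.1 mm rot -0.5
top -y off -3.6 mm rot -0.1
scene [37. 52. 76.] cen [619.1 287.1] rect [617.9 286. ] [104.5  55.2] 39.5
scene +x off 1.4 mm rot -4.4
scene -x off -1.3 mm rot 0.6
scene +y off -0.5 mm rot -0.5
scene -y off 1.6 mm rot 0.8
```

View pics/g_scene.png

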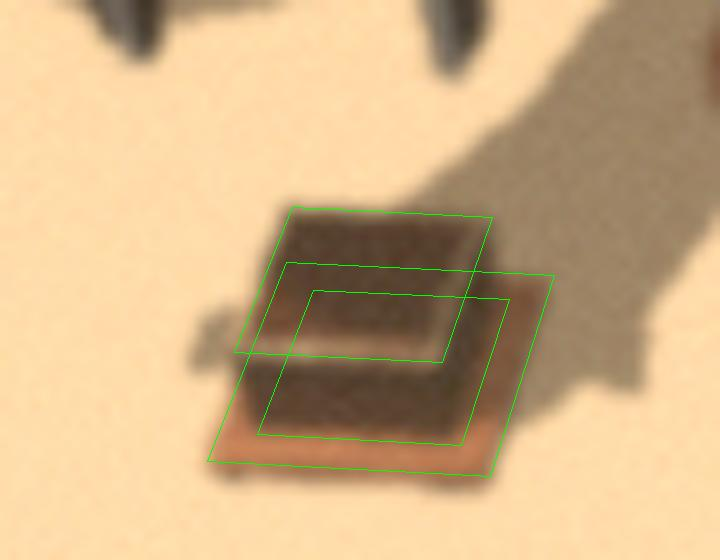

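View pics/b_top.png

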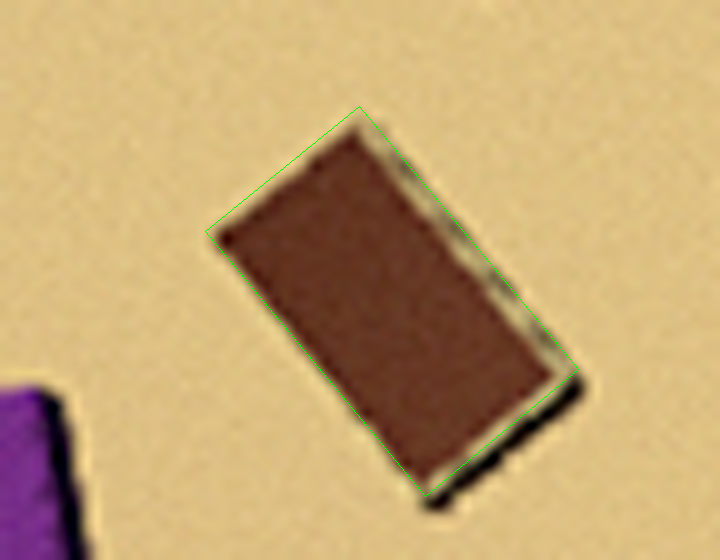

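View pics/b_scene.png

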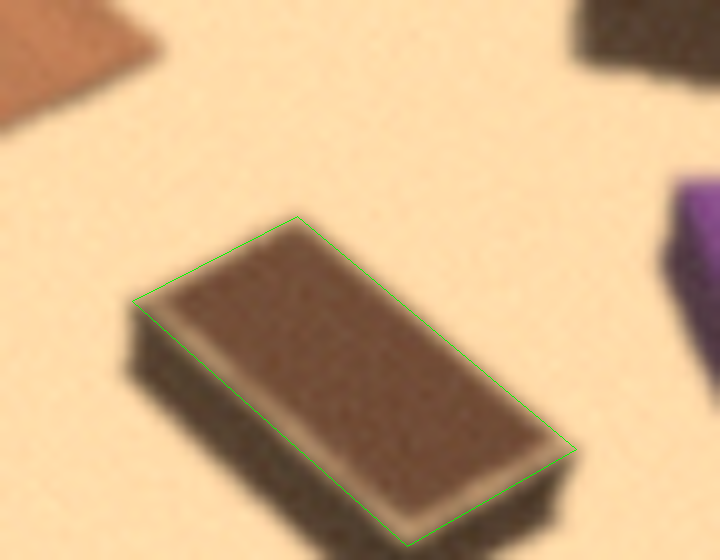

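```bash
python3 -m crank '[[[-3,0,0,0,0,-6,-1],[-8,0,0,0,0,-14,-1],[-13,0,0,0,0,-22,-1],[-18,0,0,0,0,-30,-1],[-23,0,0,0,0,-37.5,-1]]]' >/dev/null; python3 -c "
from h import *
go(.6177,.2867,.12,-50.9)"
```

```text
pos [ 0.6129 -0.0348  0.1245] yaw -50.6 rot [180.    0.  -50.6] | shift cm [-24.55 -20.76   0.46] | rotvec [0.  0.  0.3] t 22.80 open 1.000 F [0.6 0.2 0.1] q [-0.06  0.4  -0.17  1.    0.    2.4 ]
```

```bash
python3 -m crank '[[[-3.6,-3,0,0,0,0.3,-1],[-7.3,-6.2,0,0,0,0.3,-1],[-11,-9.3,0,0,0,0.3,-1],[-14.8,-12.5,0,0,0,0.3,-1],[-18.5,-15.7,0,0,0,0.3,-1]]]' >/dev/null; python3 -c "
from h import *
go(.6177,.2867,.09,-50.9)"
```

```text
pos [0.6182 0.208  0.1245] yaw -51.2 rot [180.    0.  -51.2] | shift cm [-6.17 -4.89  3.45] | rotvec [ 0.   0.  -0.3] t 23.30 open 0.998 F [1.4 0.2 0.3] q [ 0.32  0.47 -0.07  1.03 -0.    2.79]
```

```bash
python3 -m crank '[[[-3,-2.5,0.5,0,0,-0.2,-1],[-5.4,-4.3,1,0,0,-0.2,-1],[-6.1,-4.8,2,0,0,-0.2,-1],[-6.1,-4.8,4,0,0,-0.2,-1],[-6.1,-4.8,4,0,0,-0.2,-1]]]' >/dev/null; python3 -c "
from h import *
go(.6177,.2867,.006,-50.9)"
```

```text
pos [0.6156 0.2824 0.0814] yaw -51.0 rot [ 1.797e+02  1.000e-01 -5.100e+01] | shift cm [-0.2  -0.48  7.54] | rotvec [ 0.3  0.1 -0.1] t 23.80 open 1.001 F [-0.1 -1.1  0.3] q [ 0.43  0.55 -0.04  0.98 -0.    2.89]
```

```bash
python3 -m crank '[[[-0.1,-0.3,2,0,0,0,-1],[-0.1,-0.3,4,0,0,0,-1],[-0.1,-0.3,5,0,0,0,-1],[-0.1,-0.3,5,0,0,0,-1]]]' >/dev/null; python3 -c "
from h import *
go(.6177,.2867,.006,-50.9)
c=bot.capture('scene');m=w2p(c,[.62,.287,.04])[0];crop(c,m[0],m[1],28,'g_scene.png')"
```

```text
pos [0.6186 0.2849 0.0336] yaw -51.1 rot [179.8   0.  -51.1] | shift cm [-0.2  -0.05  2.76] | rotvec [ 0.2  0.  -0.2] t 24.20 open 1.002 F [-0.2 -0.2 -0.3] q [ 0.43  0.59 -0.09  0.89 -0.    2.89]
```

View pics/g_scene.png

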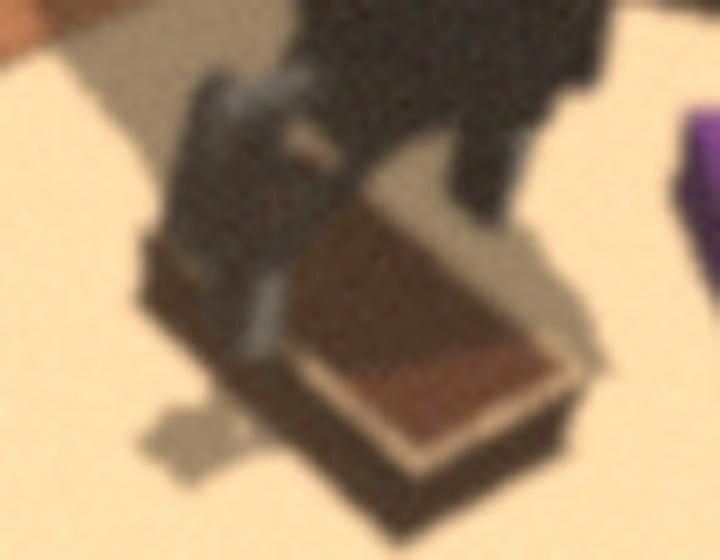

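```bash
python3 -m crank '[[[-0.1,0,1.2,0,0,-0.1,-1],[-0.1,0,2.2,0,0,-0.1,-1],[-0.1,0,2.6,0,0,-0.1,-1],[-0.1,0,2.6,0,0,-0.1,-1]]]' >/dev/null; python3 -c "
from h import *
go(.6177,.2867,.006,-50.9)"
```

```text
pos [0.6184 0.2867 0.008 ] yaw -50.9 rot [179.9   0.  -50.9] | shift cm [-0.04  0.05  0.2 ] | rotvec [ 0.1  0.  -0. ] t 24.65 open 0.997 F [ 0.2 -0.6  0.5] q [ 0.43  0.62 -0.11  0.85 -0.    2.89]
```

```bash
python3 -m crank '[[[0,0,0.1,0,0,0,-0.7],[0,0,0.1,0,0,0,-0.6],[0,0,0.1,0,0,0,-0.4],[0,0,0.1,0,0,0,1],[0,0,0.1,0,0,0,1]]]'; python3 -c "
from h import *
go(.6177,.2867,.006,-50.9)"; python3 -m crank '[[[0,0,-0.4,0,0,0,1],[0,0,-1,0,0,0,1],[0,0,-2.5,0,0,0,1],[0,0,-4.5,0,0,0,1],[0,0,-6,0,0,0,1]]]'; python3 -c "
from h import *
go(.42,.1625,.06,-50.9)
c=bot.capture('scene');m=w2p(c,[.62,.287,.08])[0];crop(c,m[0],m[1],28,'g_scene.png')"
```

```text
t: 25.15
position: [0.6197, 0.2873, 0.0088]
tool_rot: [-3.14, -0.0, -0.889]
contact_force: [-0.3, -0.0, 3.6]
opening: 0.762
pos [0.6197 0.2873 0.0088] yaw -50.9 rot [-179.9   -0.   -50.9] | shift cm [-0.07  0.19  0.28] | rotvec [-0.1 -0.  -0. ] t 25.15 open 0.762 F [-0.3 -0.   3.6] q [ 0.43  0.62 -0.11  0.84  0.    2.89]
t: 25.65
position: [0.6197, 0.2873, 0.0701]
tool_rot: [-3.14, -0.0, -0.889]
contact_force: [0.3, 0.5, -2.0]
opening: 0.759
pos [0.6197 0.2873 0.0701] yaw -50.9 rot [-179.9   -0.   -50.9] | shift cm [-2.89 23.37  0.98] | rotvec [-0.1 -0.  -0. ] t 25.65 open 0.759 F [ 0.3  0.5 -2. ] q [ 0.43  0.56 -0.05  0.96 -0.    2.89]
```

View pics/g_scene.png

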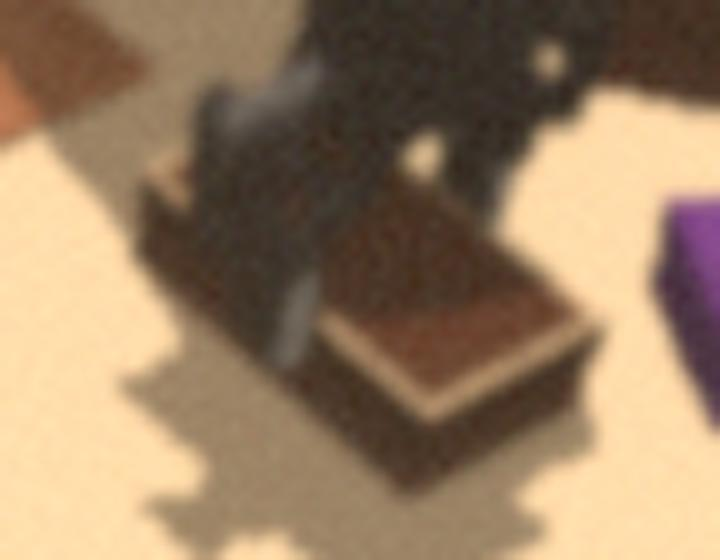

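```bash
python3 -m crank '[[[-0.3,2.5,0,0,0,0,1],[-0.9,7,0,0,0,0,1],[-1.5,12,0,0,0,0,1],[-2.1,17,0,0,0,0,1],[-2.7,21,0,0,0,0,1]]]'; python3 -c "
from h import *
go(.4215,.1637,.0168,-50.9)"
```

```text
t: 26.2
position: [0.4364, 0.1742, 0.068]
tool_rot: [3.141, 0.0, -0.889]
contact_force: [-0.1, -0.9, -1.6]
opening: 0.761
pos [0.4364 0.1742 0.068 ] yaw -51.0 rot [179.9   0.  -51. ] | shift cm [-0.12  1.82  5.12] | rotvec [ 0.1  0.  -0.1] t 26.20 open 0.761 F [-0.1 -0.9 -1.6] q [ 0.38  0.21 -0.59  0.78 -0.    2.84]
```

```bash
python3 -m crank '[[[-0.1,1.4,0.5,0,0,0,1],[-0.1,1.8,1.5,0,0,0,1],[-0.1,1.8,2.8,0,0,0,1],[-0.1,1.8,3.6,0,0,0,1],[-0.1,1.8,3.6,0,0,0,1]]]' >/dev/null; python3 -m crank '[[[0,0,0,0,0,0,1],[0,0,0,0,0,0,1]]]' >/dev/null; python3 -c "
from h import *
go(.4215,.1637,.0168,-50.9)
c=bot.capture('scene');m=w2p(c,[.42,.1625,.04])[0]
zb=bot.get_state()['position'][2]-.0088
crop(c,m[0],m[1],28,'g_scene.png',10,[w2p(c,rect(.42,.1625,.14,.09,39.1,.008)),w2p(c,rect(.42,.1625,.116,.066,39.1,zb)),w2p(c,rect(.42,.1625,.116,.066,39.1,zb+.036))])"
```

```text
pos [0.4252 0.1655 0.0323] yaw -50.9 rot [-180.    -0.   -50.9] | shift cm [-0.09  0.4   1.55] | rotvec [-0. -0. -0.] t 26.90 open 0.761 F [-0.8  0.1 -1.7] q [ 0.37  0.23 -0.66  0.68  0.    2.83]
```

View pics/g_scene.png

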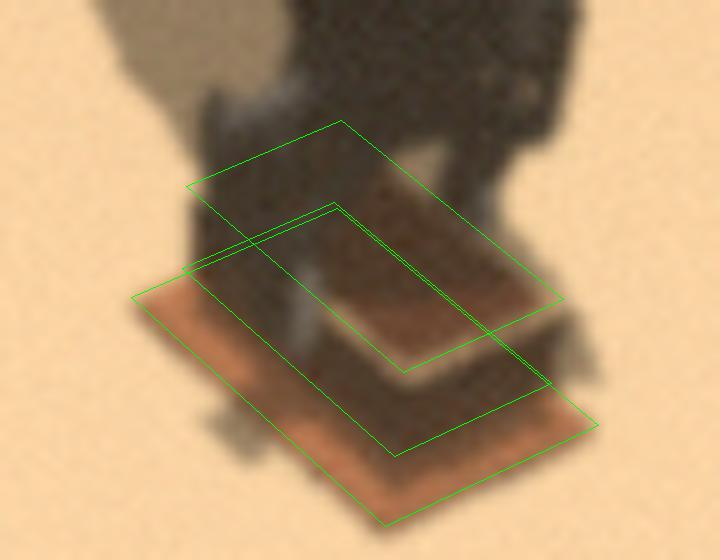

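```bash
python3 -m crank '[[[-0.1,0.3,0.4,0,0,0,1],[-0.1,0.35,0.7,0,0,0,1],[-0.1,0.35,0.8,0,0,0,1],[-0.1,0.35,0.8,0,0,0,1],[-0.1,0.35,0.8,0,0,0,1]]]' >/dev/null; python3 -c "
from h import *
go(.4215,.1637,.0168,-50.9)
c=bot.capture('scene');m=w2p(c,[.42,.1625,.04])[0]
zb=bot.get_state()['position'][2]-.0088
crop(c,m[0],m[1],28,'g_scene.png',10,[w2p(c,rect(.42,.1625,.14,.09,39.1,.008)),w2p(c,rect(.42,.1625,.116,.066,39.1,zb)),w2p(c,rect(.42,.1625,.116,.066,39.1,zb+.036))])"
```

```text
pos [0.4212 0.1637 0.0241] yaw -50.9 rot [-180.    -0.   -50.9] | shift cm [ 0.02 -0.02  0.73] | rotvec [-0. -0. -0.] t 27.45 open 0.757 F [-0.1  0.2 -1.1] q [ 0.37  0.24 -0.68  0.66  0.    2.83]
```

View pics/g_scene.png

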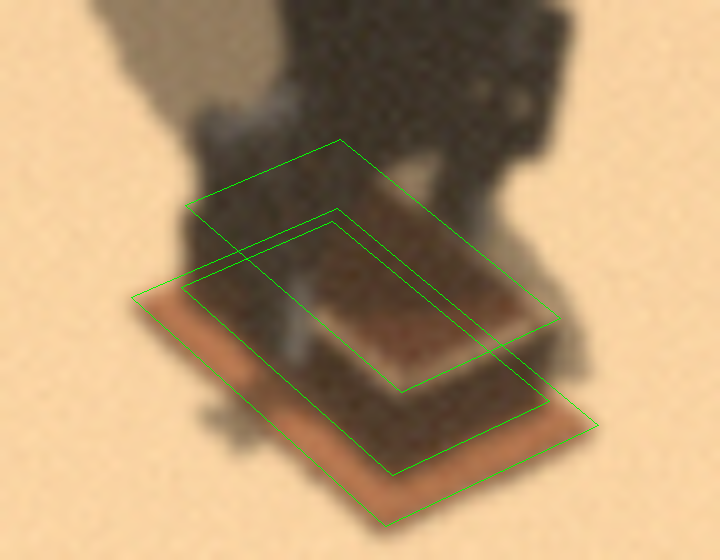

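Aligned with the overlay. Set down.

```bash
python3 -m crank '[[[0,0,0.3,0,0,0,1],[0,0,0.55,0,0,0,1],[0,0,0.7,0,0,0,1],[0,0,0.75,0,0,0,1],[0,0,0.75,0,0,0,1]]]'; python3 -c "
from h import *
go(.4215,.1637,.0168,-50.9)"
```

```text
t: 28.0
position: [0.4209, 0.1637, 0.0167]
tool_rot: [3.141, 0.0, -0.889]
contact_force: [-1.4, -0.9, 3.8]
opening: 0.761
pos [0.4209 0.1637 0.0167] yaw -50.9 rot [180.    0.  -50.9] | shift cm [ 0.03 -0.05 -0.01] | rotvec [ 0.  0. -0.] t 28.00 open 0.761 F [-1.4 -0.9  3.8] q [ 0.37  0.25 -0.68  0.64 -0.    2.83]
```

```bash
python3 -m crank '[[[0,0,-0.05,0,0,0,-0.6],[0,0,-0.05,0,0,0,-0.8],[0,0,-0.05,0,0,0,-1],[0,0,-0.05,0,0,0,-1],[0,0,-1,0,0,0,-1]]]' && python3 -m crank '[[[0,0,-4,0,0,0,-1],[0,0,-8,0,0,0,-1],[0,0,-12,0,0,0,-1],[0,0,-15,0,0,0,-1],[0,0,-15,0,0,0,-1]]]'; python3 -c "
from h import *
go(.27,-.5366,.23,-63.5)"
```

```text
t: 28.5
position: [0.4201, 0.1633, 0.026]
tool_rot: [3.14, 0.001, -0.889]
contact_force: [-0.5, -1.1, 0.1]
opening: 1.0
t: 29.0
position: [0.424, 0.1649, 0.1816]
tool_rot: [-3.134, -0.003, -0.889]
contact_force: [0.8, 0.4, -0.3]
opening: 1.002
pos [0.424  0.1649 0.1816] yaw -50.9 rot [-1.795e+02 -1.000e-01 -5.090e+01] | shift cm [44.78 56.12 -5.17] | rotvec [-0.5 -0.1 12.6] t 29.00 open 1.002 F [ 0.8  0.4 -0.3] q [ 0.37  0.06 -0.47  1.03 -0.    2.83]
```

```bash
python3 -c "
from h import *
go(.45,-.2,.22,-50.9)"; python3 -m crank '[[[3,2.5,-2,0,0,0,-1],[7,5.5,-4,0,0,0,-1],[11,8.5,-4,0,0,0,-1],[15,11.5,-4,0,0,0,-1],[19,14.5,-4,0,0,0,-1]]]' >/dev/null; python3 -c "
from h import *
go(.27,-.5366,.23,-63.5)"
```

```text
pos [0.424  0.1649 0.1816] yaw -50.9 rot [-1.795e+02 -1.000e-01 -5.090e+01] | shift cm [29.98 20.94 -3.93] | rotvec [-0.5 -0.1 -0. ] t 29.00 open 1.002 F [ 0.8  0.4 -0.3] q [ 0.37  0.06 -0.47  1.03 -0.    2.83]
pos [ 0.4276 -0.0733  0.2167] yaw -50.9 rot [-180.    -0.   -50.9] | shift cm [26.02 41.44 -1.34] | rotvec [-0.  -0.  12.6] t 29.50 open 0.999 F [ 1.2 -0.6  0.6] q [-0.17  0.01 -0.44  1.12  0.    2.29]
```

```bash
python3 -m crank '[[[2.6,4.1,-0.5,0,0,3,-1],[5.2,8.2,-1,0,0,6,-1],[7.8,12.3,-1,0,0,9,-1],[10.4,16.5,-1,0,0,12,-1],[13,20.7,-1,0,0,12,-1]]]' >/dev/null; python3 -c "
from h import *
go(.27,-.5366,.23,-63.5)"
```

```text
pos [ 0.348  -0.3045  0.2264] yaw -63.0 rot [-180.    0.  -63.] | shift cm [17.15 17.48 -0.37] | rotvec [-0.   0.   0.5] t 30.00 open 1.001 F [ 1.6 -0.  -0. ] q [-0.72  0.06 -0.37  1.14  0.    1.95]
```

```bash
python3 -m crank '[[[2,3,0,0,0,0,-1],[4,7,0,0,0,0,-1],[7,11.5,0,0,0,0,-1],[10,15,0,0,0,0,-1],[10.5,16,0,0,0,0,-1]]]' >/dev/null; python3 -c "
from h import *
go(.27,-.5366,.23,-63.5)
for n in('top','scene'):
  c=bot.capture(n)
  cv2.imwrite('pics/f_%s.png'%n,cv2.resize(c['frame'],(800,600)))
  L=[]
  for k,z in zip('lsqr',[.044]*4):
    b=B[k]
    P=[w2p(c,bpoly(k)),w2p(c,{'l':lambda:rect(.42,.1625,.116,.066,39.1,z),'s':lambda:circ(b[0],b[1],.021,z),'q':lambda:rect(.6185,-.265,.064,.064,1.6,z),'r':lambda:circ(b[0],b[1],.03,z)}[k]())]
    m=P[0].mean(0); crop(c,m[0],m[1],24,'x.png',8,P); L.append(cv2.resize(cv2.imread('pics/x.png'),(398,298)))
  cv2.imwrite(f'pics/fb_{n}.png',np.vstack([np.hstack(L[:2]),np.hstack(L[2:])]))
"
```

```text
pos [ 0.2523 -0.4729  0.2259] yaw -63.2 rot [179.9  -0.  -63.2] | shift cm [ 6.48  1.3  -0.4 ] | rotvec [ 0.1 -0.   0.3] t 30.50 open 1.000 F [0.1 0.6 0.2] q [-1.08  0.2  -0.21  1.16 -0.    1.59]
```

View pics/fb_top.png

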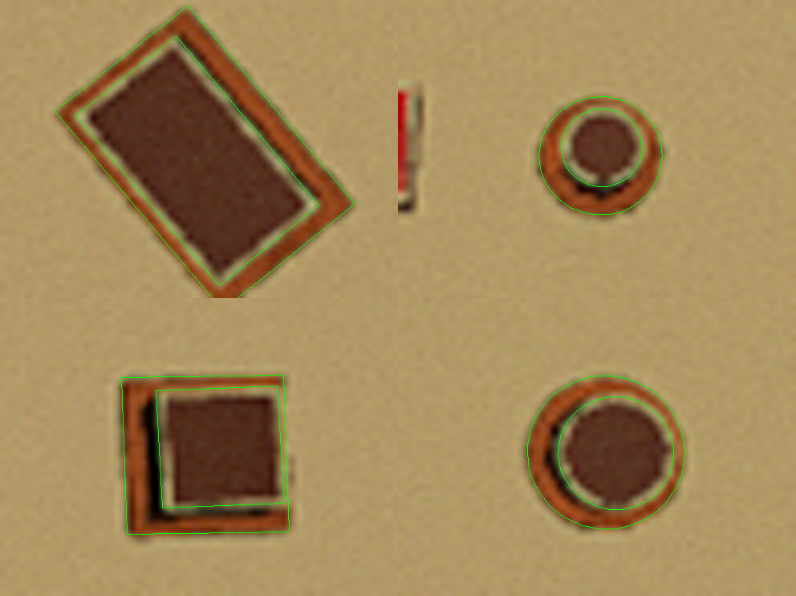

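View pics/fb_scene.png

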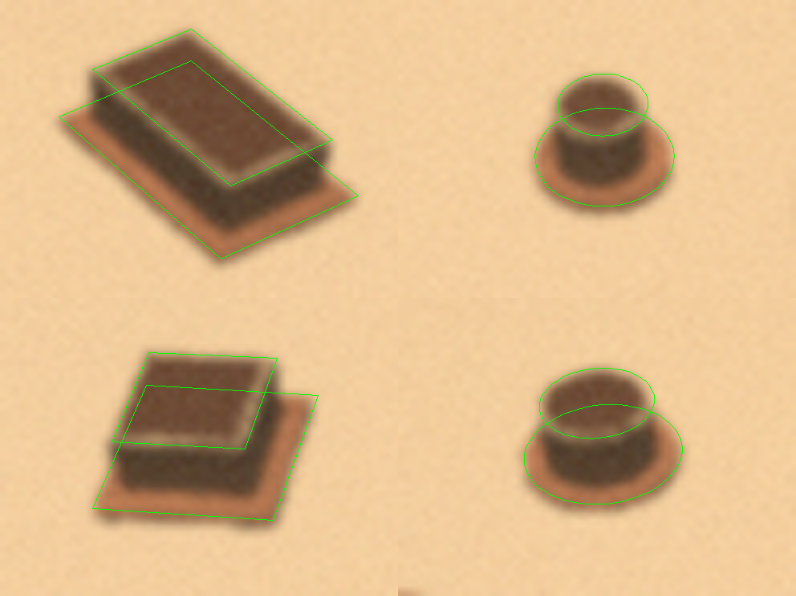

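View pics/f_top.png

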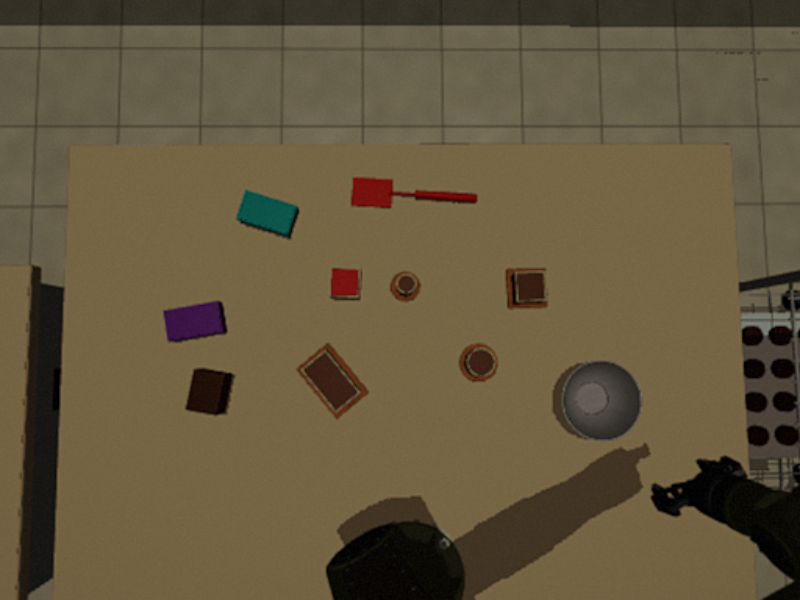

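```bash
python3 -c "
from h import *
for P in([.42,.1625],[.6245,.0015],[.6185,-.265],[.4555,-.156]):
  for n in('top','scene'): brown(n,P+[.044],.044,20)
s=bot.get_state();print(s['t'],s['qvel'].round(3))"
```

```text
top [20. 32. 58.] cen [419.3 162.8] rect [419.5 163.1] [108.1  57.7] 39.1
scene [35. 50. 73.] cen [421.3 162.4] rect [420.9 161. ] [102.9  55.6] 39.1
top [23. 35. 62.] cen [624.8   1.8] rect [625.3   1.5] [31.4 32.2] 44.7
scene [37. 52. 76.] cen [6.26e+02 3.00e-01] rect [ 6.26e+02 -1.00e-01] [28.3 29.7] 55.1
top [17. 28. 54.] cen [ 617.6 -266.3] rect [ 616.7 -266.3] [57.3 56.3] 4.0
scene [36. 50. 73.] cen [ 618.2 -267.3] rect [ 618.1 -267.5] [50.6 53.3] 2.0
top [22. 34. 60.] cen [ 455.7 -156.1] rect [ 456.7 -155.7] [51.5 49.6] 44.3
scene [36. 51. 74.] cen [ 480.3 -150.3] rect [ 479.4 -151. ] [91.5 57.5] 20.3
31.0 [-0.006  0.006  0.005 -0.002 -0.001 -0.001]
```

```bash
python3 -c "
from h import *
edgefit('top',.6176,-.2663,.0573,.0573,1.6,.044)
edgefit('scene',.6182,-.2673,.054,.054,1.6,.044)"
```

```text
top +x off 0.6 mm rot -0.1
top -x off 3.0 mm rot 0.7
top +y off 4.8 mm rot 1.9
top -y off 0.7 mm rot -0.7
scene +x off 7.2 mm rot 1.1
scene -x off 2.5 mm rot 0.7
scene +y off 7.0 mm rot 6.6
scene -y off 2.6 mm rot -0.1
```

Angle agrees within about 1°. All is well; hand in.

```bash
python3 -c "
from h import *
print(bot.finish_job())"
```

```text
the job is handed in; nothing more can be done
None
```

All four boxes came off the stack from the top down (small round, large round, square, long). Each was set upright on its own board and released at 3–8 N contact force. The job was handed in at about 31 s, with the arm clear and at rest.

**Positions:** In the last pictures from both cameras, the round and long boxes sit within about 2 mm of their board centres. The square one is within about 2.5 mm. The two cameras disagree with each other by 1–4 mm.

**Angles:** The long box lies at 39.1°, the same as its board. The square box is probably within about 1° of its board (about 1.6°). Its lid fits were noisy: a rectangle fit gave 4.0° from the top camera and 2.0° from the scene camera, while most of its edges matched to within about 1°.

**Failed check:** One colour fit, the large round lid seen from the scene camera, ran into its surroundings and was useless. The top camera and the drawn outline show that box centred.

**Bystanders:** In the last top picture, the bowl, the trays and the other coloured items look the same as at the start.

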